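Sort full and empty reagent canisters into dry box and returns crate

TASK

Put the stock of sealed reagent canisters away: shut off the nitrogen at the yellow lever, only then swing up the dry box's lid, and lift each canister to judge by its weight whether it is full or empty; the full ones go upright on the floor of the dry box and the empty ones upright on the floor of the red returns crate. Once every canister is put away, close the lid completely, and only then turn the nitrogen fully on again. Do not shove or knock over the other things on the bench.

Things in the scene. Friction and masses are not known exactly. Their poses are not given: they have to be found in the camera images.
- dry_box: white open-topped nitrogen dry box, fixed to the bench; origin under its centre, x from its front wall to its hinge side, y along its length. Outside 162 (x) x 252 (y) x 95 mm high, walls and floor 6 mm thick: the inside is 150 x 240 mm, its floor 6 mm above the bench. It takes three canisters in a row along y. Gas pipe, valve and flow meter are fixed to its -y side.
- lid (a joint): clear (slightly milky) lid of the dry box, hinged along its +x rim; 0 = shut, grows to 1.75 rad as it swings up and away from the robot (1.57 = upright). A stiff hinge (0.5 N m): it stays where it is left. Lid 166 x 256 x 6 mm, 0.35 kg.
- lid_hinge (a point): a point on the lid's hinge axis (the axis runs along the dry box's y), midway along it, 96 mm above the bench.
- lid_bar (a point): middle of the lid's handle bar, a steel bar 10 mm thick, 110 mm long, along the dry box's y; it stands off the lid's front edge, 22 mm forward of the edge and 28 mm above the lid's top when shut (130 mm above the bench), 191 mm from the hinge axis, free on all sides. Turns with the lid.
- valve (a joint): quarter-turn lever of the nitrogen ball valve, on a vertical axis; 0 = open, lever in line with the gas pipe and pointing away from the dry box (along its -y); grows clockwise seen from above to 1.571 = shut, lever square across the pipe, pointing to the dry box's -x. Friction 0.2 N m; stops at both ends; stays where it is left.
- valve_axis (a point): the point on the valve's vertical axis at mid-height of the lever, 118 mm above the bench, 60 mm outside the dry box's -y wall. A flow meter (36 x 34 mm, 170 mm high) stands 135 mm further in the box's +x and 55 mm further in its -y.
- valve_grip (a point): middle of the lever's yellow sleeve, 55 mm out from the axis; the sleeve is 16 mm wide, 10 mm thick, 48 mm long (from 26 to 74 mm out), lying flat 118 mm above the bench; its own -y points outwards along the lever. The pipe (14 mm thick) runs 62 mm above the bench.
- returns_crate: red open crate for empty canisters, fixed to the bench; origin under its centre. Outside 140 (x) x 240 (y) x 55 mm high, walls and floor 4 mm thick.
- tin_a_mid (a point): sealed canister, upright cylinder 58 mm across and 75 mm high, aluminium with a paper band and a flush blue cap; all look alike. It is either full (about 0.31 to 0.41 kg) or empty (about 0.09 to 0.12 kg): only its weight tells. Which of them are on the bench, and where, changes from start to start. The point is at its centre, 37.5 mm above its underside; z is its axis.
- tin_b_mid (a point): sealed canister, upright cylinder 58 mm across and 75 mm high, aluminium with a paper band and a flush blue cap; all look alike. It is either full (about 0.31 to 0.41 kg) or empty (about 0.09 to 0.12 kg): only its weight tells. Which of them are on the bench, and where, changes from start to start. The point is at its centre, 37.5 mm above its underside; z is its axis.
- tin_c_mid (a point): sealed canister, upright cylinder 58 mm across and 75 mm high, aluminium with a paper band and a flush blue cap; all look alike. It is either full (about 0.31 to 0.41 kg) or empty (about 0.09 to 0.12 kg): only its weight tells. Which of them are on the bench, and where, changes from start to start. The point is at its centre, 37.5 mm above its underside; z is its axis.
- tin_d_mid (a point): sealed canister, upright cylinder 58 mm across and 75 mm high, aluminium with a paper band and a flush blue cap; all look alike. It is either full (about 0.31 to 0.41 kg) or empty (about 0.09 to 0.12 kg): only its weight tells. Which of them are on the bench, and where, changes from start to start. The point is at its centre, 37.5 mm above its underside; z is its axis.
- tin_e_mid (a point): sealed canister, upright cylinder 58 mm across and 75 mm high, aluminium with a paper band and a flush blue cap; all look alike. It is either full (about 0.31 to 0.41 kg) or empty (about 0.09 to 0.12 kg): only its weight tells. Which of them are on the bench, and where, changes from start to start. The point is at its centre, 37.5 mm above its underside; z is its axis.
- tin_f_mid (a point): sealed canister, upright cylinder 58 mm across and 75 mm high, aluminium with a paper band and a flush blue cap; all look alike. It is either full (about 0.31 to 0.41 kg) or empty (about 0.09 to 0.12 kg): only its weight tells. Which of them are on the bench, and where, changes from start to start. The point is at its centre, 37.5 mm above its underside; z is its axis.
- petri_dishes: bystander: two stacked clear culture dishes, 90 mm across; origin under its centre.
- amber_bottle: bystander: amber glass bottle with black cap, 60 mm across, 110 mm high; origin under its centre.
- wash_bottle: bystander: white wash bottle with red cap, 68 mm across, 170 mm high; origin under its centre.
- slip_box: bystander: small green cover-slip box, 26 x 26 x 18 mm, lying among the canisters; origin under its centre.
- marker_pen: bystander: marker pen lying down, 130 mm long, 13 mm thick; origin under its centre.
- forceps: bystander: steel forceps lying down, 120 mm long, 5 mm high; origin under its centre.
Mind the look-alikes: they are no part of the job. What is shaped like the part that bears tin_f_mid but pink or turquoise is not meant.

How it is judged:
On the way, in this order (a step that is already met when the one before it is completed fails the run):
1. the nitrogen valve is shut (lever across the pipe) while the lid is still down (value of joint valve above 1.4 rad and value of joint lid below 0.06 rad), for 0.2 s.
2. the lid is swung up, with the valve shut (value of joint lid above 1.1 rad and value of joint valve above 1.4 rad), for 0.2 s.
3. every canister is put away: the full ones upright on the floor of the dry box (they rest on it with more than 2 N), the empty ones upright on the floor of the returns crate (under 2 N) (((x of tin_a_mid in the frame of dry_box between -0.075 and 0.075 m and y of tin_a_mid in the frame of dry_box between -0.12 and 0.12 m and z of tin_a_mid in the frame of dry_box between 0.035 and 0.055 m and angle between tin_a_mid's own z axis and vertical below 0.2 rad and contact force between tin_a and dry_box above 2 N) or (x of tin_a_mid in the frame of returns_crate between -0.066 and 0.066 m and y of tin_a_mid in the frame of returns_crate between -0.116 and 0.116 m and z of tin_a_mid in the frame of returns_crate between 0.033 and 0.055 m and angle between tin_a_mid's own z axis and vertical below 0.2 rad and contact force between tin_a and returns_crate below 2 N)) and ((x of tin_b_mid in the frame of dry_box between -0.075 and 0.075 m and y of tin_b_mid in the frame of dry_box between -0.12 and 0.12 m and z of tin_b_mid in the frame of dry_box between 0.035 and 0.055 m and angle between tin_b_mid's own z axis and vertical below 0.2 rad and contact force between tin_b and dry_box above 2 N) or (x of tin_b_mid in the frame of returns_crate between -0.066 and 0.066 m and y of tin_b_mid in the frame of returns_crate between -0.116 and 0.116 m and z of tin_b_mid in the frame of returns_crate between 0.033 and 0.055 m and angle between tin_b_mid's own z axis and vertical below 0.2 rad and contact force between tin_b and returns_crate below 2 N)) and ((x of tin_c_mid in the frame of dry_box between -0.075 and 0.075 m and y of tin_c_mid in the frame of dry_box between -0.12 and 0.12 m and z of tin_c_mid in the frame of dry_box between 0.035 and 0.055 m and angle between tin_c_mid's own z axis and vertical below 0.2 rad and contact force between tin_c and dry_box above 2 N) or (x of tin_c_mid in the frame of returns_crate between -0.066 and 0.066 m and y of tin_c_mid in the frame of returns_crate between -0.116 and 0.116 m and z of tin_c_mid in the frame of returns_crate between 0.033 and 0.055 m and angle between tin_c_mid's own z axis and vertical below 0.2 rad and contact force between tin_c and returns_crate below 2 N)) and ((x of tin_d_mid in the frame of dry_box between -0.075 and 0.075 m and y of tin_d_mid in the frame of dry_box between -0.12 and 0.12 m and z of tin_d_mid in the frame of dry_box between 0.035 and 0.055 m and angle between tin_d_mid's own z axis and vertical below 0.2 rad and contact force between tin_d and dry_box above 2 N) or (x of tin_d_mid in the frame of returns_crate between -0.066 and 0.066 m and y of tin_d_mid in the frame of returns_crate between -0.116 and 0.116 m and z of tin_d_mid in the frame of returns_crate between 0.033 and 0.055 m and angle between tin_d_mid's own z axis and vertical below 0.2 rad and contact force between tin_d and returns_crate below 2 N)) and ((x of tin_e_mid in the frame of dry_box between -0.075 and 0.075 m and y of tin_e_mid in the frame of dry_box between -0.12 and 0.12 m and z of tin_e_mid in the frame of dry_box between 0.035 and 0.055 m and angle between tin_e_mid's own z axis and vertical below 0.2 rad and contact force between tin_e and dry_box above 2 N) or (x of tin_e_mid in the frame of returns_crate between -0.066 and 0.066 m and y of tin_e_mid in the frame of returns_crate between -0.116 and 0.116 m and z of tin_e_mid in the frame of returns_crate between 0.033 and 0.055 m and angle between tin_e_mid's own z axis and vertical below 0.2 rad and contact force between tin_e and returns_crate below 2 N)) and ((x of tin_f_mid in the frame of dry_box between -0.075 and 0.075 m and y of tin_f_mid in the frame of dry_box between -0.12 and 0.12 m and z of tin_f_mid in the frame of dry_box between 0.035 and 0.055 m and angle between tin_f_mid's own z axis and vertical below 0.2 rad and contact force between tin_f and dry_box above 2 N) or (x of tin_f_mid in the frame of returns_crate between -0.066 and 0.066 m and y of tin_f_mid in the frame of returns_crate between -0.116 and 0.116 m and z of tin_f_mid in the frame of returns_crate between 0.033 and 0.055 m and angle between tin_f_mid's own z axis and vertical below 0.2 rad and contact force between tin_f and returns_crate below 2 N)) and value of joint valve above 1.4 rad), for 0.3 s.
4. the lid is closed completely, every canister still put away and the valve still shut (all of step 3 and value of joint lid below 0.06 rad), for 0.2 s.
5. the nitrogen valve is open again (lever in line with the pipe) (value of joint valve below 0.17 rad and value of joint lid below 0.06 rad), for 0.2 s.
At the end, for the whole second after the job is handed in: Every full canister stands upright (within 11 degrees) on the dry box's floor and every empty one upright on the crate's floor, all at rest; the lid is shut (under 0.06 rad) and the valve lever is in line with the pipe (under 0.17 rad) (all of step 5 and ((x of tin_a_mid in the frame of dry_box between -0.075 and 0.075 m and y of tin_a_mid in the frame of dry_box between -0.12 and 0.12 m and z of tin_a_mid in the frame of dry_box between 0.035 and 0.055 m and angle between tin_a_mid's own z axis and vertical below 0.2 rad and contact force between tin_a and dry_box above 2 N) or (x of tin_a_mid in the frame of returns_crate between -0.066 and 0.066 m and y of tin_a_mid in the frame of returns_crate between -0.116 and 0.116 m and z of tin_a_mid in the frame of returns_crate between 0.033 and 0.055 m and angle between tin_a_mid's own z axis and vertical below 0.2 rad and contact force between tin_a and returns_crate below 2 N)) and ((x of tin_b_mid in the frame of dry_box between -0.075 and 0.075 m and y of tin_b_mid in the frame of dry_box between -0.12 and 0.12 m and z of tin_b_mid in the frame of dry_box between 0.035 and 0.055 m and angle between tin_b_mid's own z axis and vertical below 0.2 rad and contact force between tin_b and dry_box above 2 N) or (x of tin_b_mid in the frame of returns_crate between -0.066 and 0.066 m and y of tin_b_mid in the frame of returns_crate between -0.116 and 0.116 m and z of tin_b_mid in the frame of returns_crate between 0.033 and 0.055 m and angle between tin_b_mid's own z axis and vertical below 0.2 rad and contact force between tin_b and returns_crate below 2 N)) and ((x of tin_c_mid in the frame of dry_box between -0.075 and 0.075 m and y of tin_c_mid in the frame of dry_box between -0.12 and 0.12 m and z of tin_c_mid in the frame of dry_box between 0.035 and 0.055 m and angle between tin_c_mid's own z axis and vertical below 0.2 rad and contact force between tin_c and dry_box above 2 N) or (x of tin_c_mid in the frame of returns_crate between -0.066 and 0.066 m and y of tin_c_mid in the frame of returns_crate between -0.116 and 0.116 m and z of tin_c_mid in the frame of returns_crate between 0.033 and 0.055 m and angle between tin_c_mid's own z axis and vertical below 0.2 rad and contact force between tin_c and returns_crate below 2 N)) and ((x of tin_d_mid in the frame of dry_box between -0.075 and 0.075 m and y of tin_d_mid in the frame of dry_box between -0.12 and 0.12 m and z of tin_d_mid in the frame of dry_box between 0.035 and 0.055 m and angle between tin_d_mid's own z axis and vertical below 0.2 rad and contact force between tin_d and dry_box above 2 N) or (x of tin_d_mid in the frame of returns_crate between -0.066 and 0.066 m and y of tin_d_mid in the frame of returns_crate between -0.116 and 0.116 m and z of tin_d_mid in the frame of returns_crate between 0.033 and 0.055 m and angle between tin_d_mid's own z axis and vertical below 0.2 rad and contact force between tin_d and returns_crate below 2 N)) and ((x of tin_e_mid in the frame of dry_box between -0.075 and 0.075 m and y of tin_e_mid in the frame of dry_box between -0.12 and 0.12 m and z of tin_e_mid in the frame of dry_box between 0.035 and 0.055 m and angle between tin_e_mid's own z axis and vertical below 0.2 rad and contact force between tin_e and dry_box above 2 N) or (x of tin_e_mid in the frame of returns_crate between -0.066 and 0.066 m and y of tin_e_mid in the frame of returns_crate between -0.116 and 0.116 m and z of tin_e_mid in the frame of returns_crate between 0.033 and 0.055 m and angle between tin_e_mid's own z axis and vertical below 0.2 rad and contact force between tin_e and returns_crate below 2 N)) and ((x of tin_f_mid in the frame of dry_box between -0.075 and 0.075 m and y of tin_f_mid in the frame of dry_box between -0.12 and 0.12 m and z of tin_f_mid in the frame of dry_box between 0.035 and 0.055 m and angle between tin_f_mid's own z axis and vertical below 0.2 rad and contact force between tin_f and dry_box above 2 N) or (x of tin_f_mid in the frame of returns_crate between -0.066 and 0.066 m and y of tin_f_mid in the frame of returns_crate between -0.116 and 0.116 m and z of tin_f_mid in the frame of returns_crate between 0.033 and 0.055 m and angle between tin_f_mid's own z axis and vertical below 0.2 rad and contact force between tin_f and returns_crate below 2 N)) and linear speed of each of tin_a, tin_b, tin_c, tin_d, tin_e, tin_f below 0.03 m/s); the robot touches nothing.
It fails at once if the lid is up (over 0.15 rad) while the nitrogen valve is not shut (under 1.2 rad) (value of joint lid above 0.15 rad and value of joint valve below 1.2 rad).
It fails at once if a bystander is shoved more than 6 cm (distance of any of petri_dishes, amber_bottle, wash_bottle, slip_box, marker_pen, forceps from where it was at the start of the episode above 0.06 m).
It fails at once if a standing bottle is knocked over (angle between any of amber_bottle, wash_bottle's own z axis and vertical above 0.7 rad).
Of tin_c, tin_f, tin_d, tin_e only 1 to 3 are there at a start; the rules pass over those that are not, and their reading is None.
At some moment in a run one of tin_a, tin_b, tin_c, tin_d, tin_e, tin_f may be knocked a few centimetres aside while the robot is not near it.
It also fails if it takes over 210 s, if anything falls off the work surface, if the arm or the gripper's body presses on something with over 40 N, if the wrist force passes 120 N, or if a joint passes its speed limit or range.

ROBOT

A 7-joint arm with a two-finger parallel gripper is mounted at the origin on the work surface. World frame = base frame: x ahead of the robot, y to its left, z up, the work surface at z = 0. Lengths are in m, angles in rad, forces in N, time in s.
With the tool pointing down it reaches from about 0.425 to 0.975 m from the base axis. Payload 16.7 kg.
Tool frame: the origin (TCP) lies on the centre line of the jaws, within the pads' length; the fingertips stand 22 mm ahead of it and the grasp point (between the pads) lies 3 mm ahead of it; y points along the fingers, x is the direction in which the jaws open and shut, and the axes are right-handed (so a half turn about y gives the same grasp; the last joint's range is limited). The gripper opens to 85 mm and grips with 20 to 120 N. Pads are 22 mm wide; open, the fingers measure 114 mm over their backs; the gripper's body (76 mm by 85 mm) begins 54 mm behind the grasp point. The pads swing forward as they close: fully open they stand 13 mm farther back than shut.
Start: joints at [-1.365, 0.426, 0.074, 1.606, -0.034, 1.111, -0.067], TCP at [0.235, 0.633, 0.253] pointing down, gripper open.
Joint ranges: [-2.85, 2.85], [-0.5, 2.14], [-1.23, 1.37], [0.21, 2.46], [-1.02, 4.16], [0.16, 2.05], [-2.73, 2.73]. Speed limits (rad/s): [1.89, 1.89, 2.39, 2.39, 3.01, 3.01, 3.01].

INTERFACE

Orientations are given as a 3x3 rotation matrix whose columns are the frame's x, y, z axes.
In Python, from workcell import bot gives the robot as it stands.
- The arm moves only by the tool send_rows, never from a script. Its argument "motion" is a list that holds one entry, the list of rows, each a list of 7 numbers: the opening in per cent of the stroke, from 0 (shut) to 100 (fully open), then the shift along the world's x, y, z in m, then the turn, a rotation vector about the world's x, y, z in rad. A call has 1 to 5 rows; each row shifts and turns the commanded pose from where the row before left it; what a row does not reach is not made up. A row lasts 1/12 s, in which the tool goes at most 41.7 mm and 7.16 degrees, less where a joint would pass 70% of its speed; a pose out of reach is approached as far as the arm can. A call is refused whole if a number of a shift passes 0.0417 or a number of a turn 0.125, either way. A call with a gripper value outside its range is refused whole. The fingers move at their own pace and stop on an object; "newtons" is the grip in N (left out, the last holds). Time passes only in rows, so rows that do not move let the fingers close. It gives the time, the measured TCP pose, the force and the opening at its end, in the units of the state.
- bot.observe(): the state, without advancing time (a new reading comes with each control period).
- bot.read_camera(name): name is "scene" or "top" or "wrist"; returns the picture (384x512x3 uint8, blue, green, red); there is no depth.
- bot.get_calibration(name): a dict with "fx", "fy", "cx", "cy" (pixels), "rvec" (rotation vector, rad) and "tvec" (3), from world to camera coordinates, as OpenCV has them. Camera axes: x right, y down, z forward; pixel columns grow to the right and rows downward; lengths in m; the calibration is good to about 2 mm. The wrist camera is an equidistant fisheye: a pixel r from the principal point sees the ray r / f radians off the axis. A picture is of the moment at which its call begins: read the wrist's pose just before it. get_calibration takes no time and is no camera call; for the wrist camera it gives the pose at the moment of the call.
- bot.sign_off(): hands the job in, once; it reports no verdict.
The state is a dict: "t": time; "qpos": joint angles; "qvel": joint speeds; "effort": joint torques, N m; "eef_pos": TCP position; "tool_rot": TCP orientation; "ft_force": force on the tool from outside, world axes, zero at the start; "moment": the same for the moment, N m; "gripper_width": opening from 0.0 (shut) to 1.0 (fully open).
Only numpy, scipy, OpenCV 4.12 (cv2) and the standard library are available. Lean on these libraries where they do the work, as an engineer would, in place of code of your own. Each camera call takes 0.05 s, during which the arm holds its last target. There are 200 camera calls.

## Working session

There is one attempt and no reset: what is moved stays moved. The work goes in short steps, Python scripts to look and compute and a tool call to move; the robot and the scene stay as the last step left them, time stands still between calls to the robot, and variables do not carry over. Pictures are saved under pics/ and viewed, about 12 in all and at most 16, crops included, and the job is handed in when it is done.

Besides the shell and the picture viewer there is one more tool, called in YAML: its name, and indented under it one key for each argument. send_rows: Moves the arm, as the interface text tells. Its arguments: {"type":"object","properties":{"motion":{"type":"array"},"newtons":{"type":"number"}},"required":["motion"]}

```bash
ls; mkdir -p pics
cat > h.py <<'E'
import numpy as np, cv2
from workcell import bot
def grab(n):
    c=bot.get_calibration(n); im=bot.read_camera(n); return im,c
def ray(c,u,v,fish=False):
    R=cv2.Rodrigues(np.array(c['rvec'],float))[0]; t=np.array(c['tvec'],float).ravel()
    x=(u-c['cx'])/c['fx']; y=(v-c['cy'])/c['fy']
    if fish:
        r=np.hypot(x,y); s=np.sin(r)/r if r>1e-9 else 1.; d=np.array([x*s,y*s,np.cos(r)])
    else: d=np.array([x,y,1.])
    return -R.T@t, R.T@d
def onz(c,u,v,z,fish=False):
    o,d=ray(c,u,v,fish); return o+d*(z-o[2])/d[2]
def proj(c,p):
    q,_=cv2.projectPoints(np.array([p],float),np.array(c['rvec'],float),np.array(c['tvec'],float),np.array([[c['fx'],0,c['cx']],[0,c['fy'],c['cy']],[0,0,1.]]),None); return q.ravel()
def st():
    s=bot.observe(); print('t',s['t'],'p',np.round(s['eef_pos'],4),'f',np.round(s['ft_force'],2),'w',round(s['gripper_width'],3),'m',np.round(s['moment'],2)); return s
E
python3 - <<'E'
from h import *
s=st(); print(np.round(s['tool_rot'],3),np.round(s['qpos'],3))
for n in('top','scene','wrist'):
    im,c=grab(n); cv2.imwrite(f'pics/{n}0.png',im); np.save(f'pics/{n}0.npy',im)
    print(n,{k:np.round(v,3).tolist() for k,v in c.items()}, -cv2.Rodrigues(np.array(c['rvec'],float))[0].T@np.array(c['tvec']).ravel())
im=cv2.imread('pics/top0.png'); cv2.imwrite('pics/top0b.png',cv2.resize(im,(800,600),interpolation=cv2.INTER_CUBIC))
im=cv2.imread('pics/scene0.png'); cv2.imwrite('pics/scene0b.png',cv2.resize(im,(800,600),interpolation=cv2.INTER_CUBIC))
E
```

```text
pics
t 0.0 p [0.235  0.6324 0.2526] f [ 0.25 -0.02  0.4 ] w 1.0 m [ 0.01 -0.02  0.  ]
[[ 0.348 -0.    -0.937]
 [ 0.937 -0.001  0.348]
 [-0.001 -1.    -0.   ]] [-1.364  0.427  0.074  1.607 -0.034  1.111 -0.067]
top {'fx': 467.009, 'fy': 467.009, 'cx': 259.422, 'cy': 189.472, 'rvec': [2.119, -2.111, 0.209], 'tvec': [-0.024, 0.533, 1.221]} [ 0.27965458 -0.02594964  1.30285669]
scene {'fx': 453.76, 'fy': 453.76, 'cx': 255.784, 'cy': 186.986, 'rvec': [2.17, 1.172, -0.469], 'tvec': [-0.268, -0.27, 1.827]} [ 1.34930698 -0.53101445  1.1749903 ]
wrist {'fx': 297.319, 'fy': 297.319, 'cx': 247.735, 'cy': 189.37, 'rvec': [-2.354, -1.637, -0.264], 'tvec': [-0.675, -0.041, 0.38]} [0.15919522 0.66074369 0.37327996]
```

View pics/top0b.png

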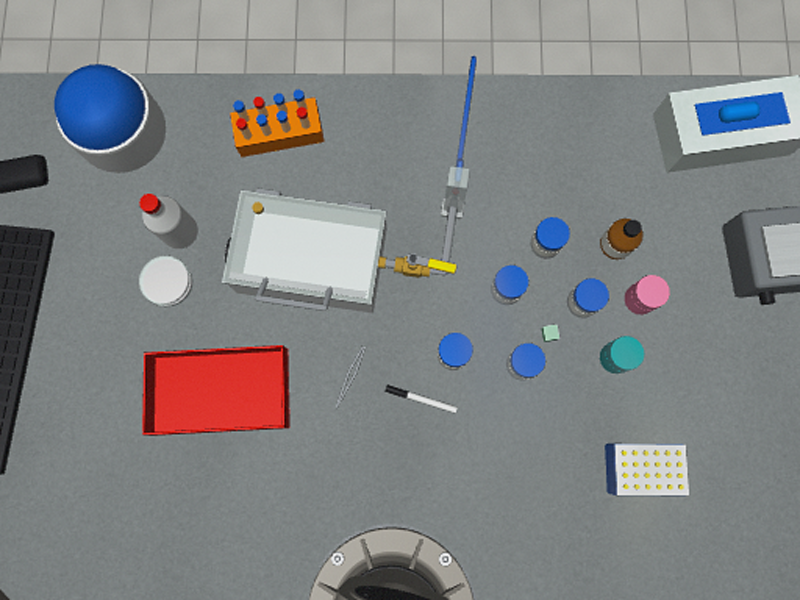

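View pics/scene0b.png

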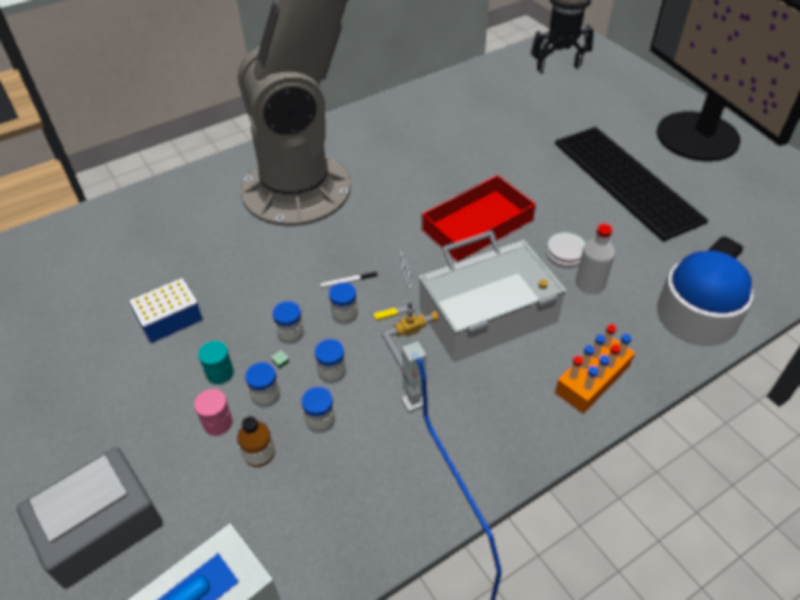

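The top view shows five blue-capped canisters (800×600 px: (552,233), (511,282), (591,295), (456,350), (528,360)). Look-alikes are pink (652,292) and turquoise (625,354). The blue bowl at (100,105) is not a canister. Dry box is at (305,248), yellow lever (441,267), crate (215,390).

Run:
```python
from h import *
im=np.load('pics/top0.npy'); c=bot.get_calibration('top')
hsv=cv2.cvtColor(im,cv2.COLOR_BGR2HSV)
def blobs(lo,hi,z,name,amin=40):
    m=cv2.inRange(hsv,lo,hi); n,l,s,ce=cv2.connectedComponentsWithStats(m)
    for i in range(1,n):
        if s[i,4]>=amin:
            cn=max(cv2.findContours((l==i).astype(np.uint8),0,1)[0],key=cv2.contourArea)
            r=cv2.minAreaRect(cn); print(name,np.round(ce[i],1),s[i,4],np.round(onz(c,*ce[i],z),4)[:2],'rect',[np.round(onz(c,*p,z)[:2],3).tolist() for p in cv2.boxPoints(r)])
blobs((105,150,80),(120,255,255),.075,'blue')
blobs((22,150,120),(35,255,255),.123,'yellow',20)
blobs((15,100,60),(22,255,255),.118,'brass',20)
blobs((0,150,120),(6,255,255),.004,'red',300)
blobs((55,20,120),(85,120,255),.018,'green',20)
# box rim corners at 0.102 (lid top), seen in 800px scale
for p in [(240,191),(386,209),(223,283),(372,305)]: print('lidcorner',np.round(onz(c,p[0]*.64,p[1]*.64,.10),3))
for p in [(258,298),(325,304)]: print('bar',np.round(onz(c,p[0]*.64,p[1]*.64,.13),3))
print('meter',onz(c,458*.64,175*.64,.17))
for n,p in dict(slip=(551,333),amber=(632,228),pen1=(388,388),pen2=(456,409),fo1=(364,348),fo2=(338,404),dish=(165,281),wash=(150,203)).items(): print(n,np.round(onz(c,p[0]*.64,p[1]*.64,dict(amber=.11,wash=.17).get(n,.015)),3))
cv2.imwrite('pics/box.png',cv2.resize(im[110:210,135:315],None,fx=4.4,fy=4.4,interpolation=cv2.INTER_CUBIC))
```

```text
blue [298.9  64.7] 166 [ 0.8902 -0.1323] rect [[0.784, -0.113], [0.98, -0.141], [0.979, -0.149], [0.783, -0.121]]
blue [62.8 68. ] 2414 [0.8781 0.537 ] rect [[0.878, 0.647], [0.998, 0.549], [0.877, 0.427], [0.761, 0.526]]
blue [475.1  72.6] 881 [ 0.8675 -0.6293] rect [[0.886, -0.545], [0.911, -0.709], [0.851, -0.711], [0.826, -0.548]]
blue [353.2 149. ] 344 [ 0.6424 -0.2772] rect [[0.642, -0.239], [0.684, -0.28], [0.644, -0.316], [0.603, -0.275]]
blue [327.3 179.7] 333 [ 0.5561 -0.2045] rect [[0.557, -0.167], [0.594, -0.205], [0.556, -0.241], [0.518, -0.204]]
blue [378.2 188.3] 360 [ 0.5329 -0.3403] rect [[0.561, -0.314], [0.561, -0.371], [0.507, -0.368], [0.506, -0.312]]
blue [291.1 223.5] 362 [ 0.4373 -0.1058] rect [[0.465, -0.079], [0.465, -0.132], [0.41, -0.132], [0.409, -0.079]]
blue [337.8 229.9] 353 [ 0.4206 -0.2288] rect [[0.447, -0.204], [0.447, -0.257], [0.394, -0.255], [0.394, -0.202]]
blue [389.2 291.9] 49 [ 0.2617 -0.3561] rect [[0.279, -0.354], [0.279, -0.364], [0.234, -0.362], [0.234, -0.352]]
yellow [282.5 169.6] 105 [ 0.572  -0.0817] rect [[0.57, -0.058], [0.585, -0.
[... 536 characters left out ...]
, -0.002], [0.588, -0.002], [0.588, -0.06], [0.556, -0.06]]
red [139.1 250.1] 4248 [0.3706 0.3107] rect [[0.439, 0.457], [0.453, 0.2], [0.308, 0.187], [0.294, 0.438]]
green [352.3 212.3] 88 [ 0.4765 -0.2799] rect [[0.487, -0.265], [0.493, -0.291], [0.467, -0.295], [0.461, -0.27]]
lidcorner [0.708 0.266 0.1  ]
lidcorner [0.677 0.012 0.1  ]
lidcorner [0.545 0.286 0.1  ]
lidcorner [0.508 0.034 0.1  ]
bar [0.513 0.22  0.13 ]
bar [0.504 0.109 0.13 ]
meter [ 0.71217713 -0.10760282  0.17      ]
slip [ 0.475 -0.281  0.015]
amber [ 0.641 -0.406  0.11 ]
pen1 [0.376 0.008 0.015]
pen2 [ 0.34  -0.111  0.015]
fo1 [0.446 0.051 0.015]
fo2 [0.348 0.095 0.015]
dish [0.567 0.414 0.015]
wash [0.662 0.394 0.17 ]
```

View pics/box.png

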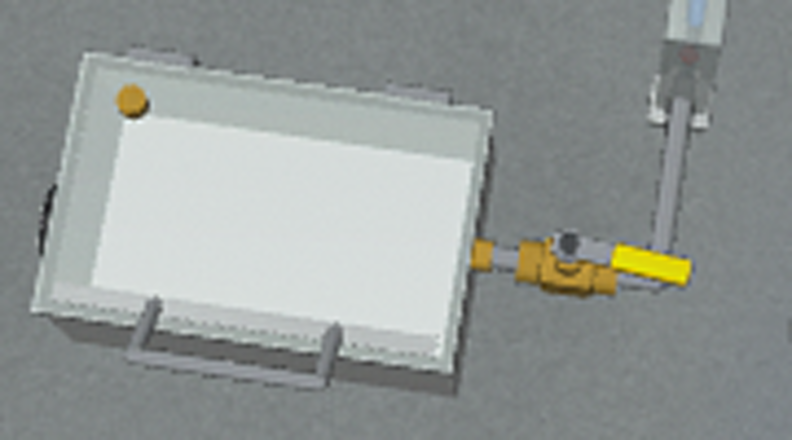

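The crop confirms the yellow sleeve at (652,264) and its axis nut at (568,243). The lid bar runs (130,357)–(328,380) and the flow meter is at (693,40). I'll work out the box frame and lever direction next, then set off.

Run:
```python
from h import *
c=bot.get_calibration('top'); P=lambda u,v,z: onz(c,135+(u+.5)/4.4-.5,110+(v+.5)/4.4-.5,z)[:2]
k=[P(85,53,.1),P(492,112,.1),P(38,310,.1),P(450,370,.1)]
b=[P(130,357,.13),P(328,380,.13)]
print(np.round(k,3),np.round(b,3))
for a,d in((k[0],k[1]),(k[2],k[3]),(b[0],b[1])): v=a-d; print('yaw',-np.arctan2(v[0],v[1]),np.linalg.norm(v))
ctr=np.mean(k,0); print('ctr',ctr)
yaw=-np.mean([np.arctan2(*(a-d)) for a,d in((k[0],k[1]),(k[2],k[3]),(b[0],b[1]))])
ex=np.array([np.cos(yaw),np.sin(yaw)]); ey=np.array([-ex[1],ex[0]]); print(yaw)
for n,p in dict(bar=np.mean(b,0),ax=P(568,243,.125),grip=P(652,264,.123),meter=P(693,20,.17)).items(): print(n,p,'box',(p-ctr)@ex,(p-ctr)@ey)
# crate: outer rim corners at z .055
im=np.load('pics/top0.npy'); h=cv2.cvtColor(im,cv2.COLOR_BGR2HSV); m=cv2.inRange(h,(0,150,60),(8,255,255))|cv2.inRange(h,(172,150,60),(180,255,255))
cn=[q for q in cv2.findContours(m,0,1)[0] if cv2.contourArea(q)>2000][0]
a=cv2.approxPolyDP(cv2.convexHull(cn),5,True)[:,0]; r=np.array([onz(c,*q,.055)[:2] for q in a]); print('crate',np.round(r,3).tolist(),r.mean(0))
```

```text
[[0.71  0.265]
 [0.673 0.014]
 [0.548 0.285]
 [0.512 0.037]] [[0.513 0.222]
 [0.5   0.106]]
yaw -0.14693711859764724 0.2537475873735763
yaw -0.143415512108491 0.2503590826429503
yaw -0.11370162826870338 0.11644372606238558
ctr [0.61074805 0.15013051]
-0.1346847529916139
bar [0.50672704 0.16425117] box -0.1049750569712501 2.505054571141243e-05
ax [ 0.58397751 -0.03285592] box -0.0019570615983117395 -0.18492394907554785
grip [ 0.57186625 -0.08253092] box -0.007288380995176171 -0.23577534468067413
meter [ 0.70633629 -0.10496884] box 0.1289767801874861 -0.23995370591275683
crate [[0.44, 0.183], [0.308, 0.176], [0.296, 0.42], [0.431, 0.428]] [0.36879749 0.30170811]
```

send_rows:
  motion:
    - [[60, 0.0167, -0.0358, 0, 0, 0, -0.072], [60, 0.0167, -0.0358, 0, 0, 0, -0.072], [60, 0.0167, -0.0358, 0, 0, 0, -0.072], [60, 0.0167, -0.0358, 0, 0, 0, -0.072], [60, 0.0167, -0.0358, 0, 0, 0, -0.072]]

```text
t: 0.57
eef_pos: [0.319, 0.4517, 0.2531]
tool_rot: [[0.659, -0.0, -0.752], [0.752, -0.0, 0.659], [-0.0, -1.0, 0.0]]
ft_force: [1.6, 0.2, 0.1]
gripper_width: 0.596
```

send_rows:
  motion:
    - [[60, 0.0167, -0.0358, 0, 0, 0, -0.072], [60, 0.0167, -0.0358, 0, 0, 0, -0.072], [60, 0.0167, -0.0358, 0, 0, 0, -0.072], [60, 0.0167, -0.0358, 0, 0, 0, -0.072], [60, 0.0167, -0.0358, 0, 0, 0, -0.072]]

```text
t: 0.98
eef_pos: [0.4024, 0.2728, 0.2533]
tool_rot: [[0.882, -0.0, -0.472], [0.472, 0.0, 0.882], [0.0, -1.0, 0.0]]
ft_force: [1.1, -0.1, 0.4]
gripper_width: 0.603
```

send_rows:
  motion:
    - [[60, 0.017, -0.0358, 0, 0, 0, -0.072], [60, 0.017, -0.0358, 0, 0, 0, -0.072], [60, 0.017, -0.0358, 0, 0, 0, -0.072], [60, 0.017, -0.0358, 0, 0, 0, -0.072], [60, 0.017, -0.0358, 0, 0, 0, -0.072]]

```text
t: 1.4
eef_pos: [0.4875, 0.0937, 0.2535]
tool_rot: [[0.991, 0.0, -0.131], [0.131, 0.0, 0.991], [0.0, -1.0, 0.0]]
ft_force: [-0.1, 0.7, 0.3]
gripper_width: 0.599
```

send_rows:
  motion:
    - [[60, 0.017, -0.0358, 0, 0, 0, -0.072], [60, 0.017, -0.0358, 0, 0, 0, -0.072], [60, 0.017, -0.0358, 0, 0, 0, -0.072], [60, 0.017, -0.0358, 0, 0, 0, -0.072], [60, 0.017, -0.0358, 0, 0, 0, -0.072]]

```text
t: 1.82
eef_pos: [0.5726, -0.0851, 0.2533]
tool_rot: [[0.974, 0.0, 0.226], [-0.226, 0.0, 0.974], [0.0, -1.0, 0.0]]
ft_force: [1.3, 0.4, 0.4]
gripper_width: 0.599
```

Run:
```python
from h import *
s=st(); print(np.round(s['qpos'],2),np.round(s['tool_rot'][0],3))
im,c=grab('wrist')
h=cv2.cvtColor(im,cv2.COLOR_BGR2HSV); m=cv2.inRange(h,(22,150,120),(35,255,255))
n,l,ss,ce=cv2.connectedComponentsWithStats(m)
for i in range(1,n):
    if ss[i,4]>60:
        ys,xs=np.where(l==i); p=np.array([onz(c,u,v,.123,True)[:2] for u,v in zip(xs,ys)]); w,V=np.linalg.eigh(np.cov(p.T)); print(ss[i],p.mean(0),V[:,1],np.sqrt(12*w))
cv2.imwrite('pics/w1.png',im)
```

```text
t 1.8167 p [ 0.5726 -0.0851  0.2533] f [1.3  0.37 0.44] w 0.599 m [ 0.13 -0.01  0.03]
[-0.52  0.32  0.7   1.86 -0.24  1.05  0.04] [0.974 0.    0.226]
```

View pics/w1.png

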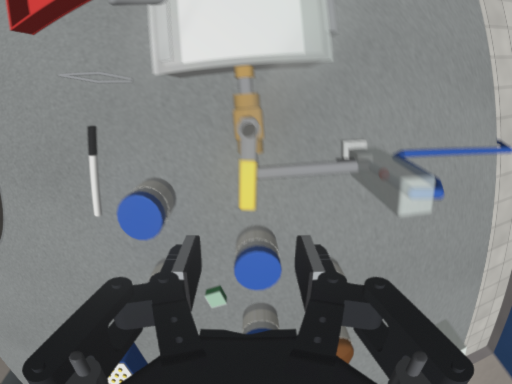

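The wrist view shows the sleeve from (248,160) to (247,209) and the axis nut at (249,128).

Run:
```python
from h import *
c=bot.get_calibration('wrist')
for n,p in dict(out=(247,209),inn=(248.5,160),nut=(249,128)).items(): print(n,onz(c,*p,.123,True))
```

```text
out [ 0.56882403 -0.11298921  0.123     ]
inn [ 0.5809447  -0.06897544  0.123     ]
nut [ 0.58794721 -0.04201837  0.123     ]
```

send_rows:
  motion:
    - [[60, 0.0005, 0, -0.0264, 0, 0, -0.01], [60, 0, 0, -0.0264, 0, 0, -0.01], [60, 0, 0, -0.0264, 0, 0, 0], [60, 0, 0, -0.0264, 0, 0, 0], [60, 0, 0, -0.0264, 0, 0, 0]]
  newtons: 25

```text
t: 2.28
eef_pos: [0.5724, -0.0833, 0.12]
tool_rot: [[0.97, -0.0, 0.243], [-0.243, -0.0, 0.97], [-0.0, -1.0, -0.0]]
ft_force: [0.2, -0.5, -1.0]
gripper_width: 0.601
```

send_rows:
  motion:
    - [[0, 0, 0, 0, 0, 0, 0], [0, 0, 0, 0, 0, 0, 0], [0, 0, 0, 0, 0, 0, 0], [0, 0, 0, 0, 0, 0, 0], [0, 0, 0, 0, 0, 0, 0]]

```text
t: 2.7
eef_pos: [0.5727, -0.0836, 0.1224]
tool_rot: [[0.97, 0.001, 0.242], [-0.242, 0.0, 0.97], [0.001, -1.0, 0.0]]
ft_force: [-4.6, -2.7, 0.8]
gripper_width: 0.182
```

```bash
cat >> h.py <<'E'
def arc(ax,p,dth,n):
    v=np.array(p[:2])-ax; out=[]; q=v
    for i in range(1,n+1):
        a=dth*i/n; r=np.array([v[0]*np.cos(a)-v[1]*np.sin(a),v[0]*np.sin(a)+v[1]*np.cos(a)]); out.append((r-q).round(4).tolist()); q=r
    return out
E
python3 - <<'E'
from h import *
s=st(); print(arc(np.array([.586,-.037]),s['eef_pos'],-1.48,15))
E
```

```text
t 2.7 p [ 0.5727 -0.0836  0.1224] f [-4.57 -2.75  0.76] w 0.182 m [-0.6   0.96  0.33]
[[-0.0045, 0.0015], [-0.0044, 0.002], [-0.0041, 0.0024], [-0.0039, 0.0028], [-0.0036, 0.0032], [-0.0033, 0.0035], [-0.0029, 0.0038], [-0.0025, 0.0041], [-0.0021, 0.0043], [-0.0017, 0.0045], [-0.0012, 0.0046], [-0.0007, 0.0047], [-0.0003, 0.0048], [0.0002, 0.0048], [0.0007, 0.0047]]
```

Gripped at 0.182 × 85 = 15.5 mm, which matches the 16 mm sleeve. Turning it.

send_rows:
  motion:
    - [[0, -0.0045, 0.0015, 0, 0, 0, -0.0987], [0, -0.0044, 0.002, 0, 0, 0, -0.0987], [0, -0.0041, 0.0024, 0, 0, 0, -0.0987], [0, -0.0039, 0.0028, 0, 0, 0, -0.0987], [0, -0.0036, 0.0032, 0, 0, 0, -0.0987]]

```text
t: 3.12
eef_pos: [0.5507, -0.0726, 0.1222]
tool_rot: [[0.736, -0.001, 0.677], [-0.677, -0.0, 0.736], [-0.001, -1.0, -0.001]]
ft_force: [-14.8, -6.6, 9.9]
gripper_width: 0.18
```

send_rows:
  motion:
    - [[0, -0.0033, 0.0035, 0, 0, 0, -0.0987], [0, -0.0029, 0.0038, 0, 0, 0, -0.0987], [0, -0.0025, 0.0041, 0, 0, 0, -0.0987], [0, -0.0021, 0.0043, 0, 0, 0, -0.0987], [0, -0.0017, 0.0045, 0, 0, 0, -0.0987]]

```text
t: 3.53
eef_pos: [0.5363, -0.0522, 0.1219]
tool_rot: [[0.327, -0.005, 0.945], [-0.945, 0.001, 0.327], [-0.003, -1.0, -0.004]]
ft_force: [-28.7, -5.2, 23.1]
gripper_width: 0.182
```

send_rows:
  motion:
    - [[0, -0.0012, 0.0046, 0, 0, 0, -0.0987], [0, -0.0007, 0.0047, 0, 0, 0, -0.0987], [0, -0.0003, 0.0048, 0, 0, 0, -0.0987], [0, 0.0002, 0.0048, 0, 0, 0, -0.0987], [0, 0.0007, 0.0047, 0, 0, 0, -0.0987]]

```text
t: 3.95
eef_pos: [0.5348, -0.0267, 0.1214]
tool_rot: [[-0.159, -0.006, 0.987], [-0.987, 0.004, -0.159], [-0.003, -1.0, -0.007]]
ft_force: [-27.3, 5.0, 13.5]
gripper_width: 0.185
```

send_rows:
  motion:
    - [[0, 0, 0, 0, 0, 0, 0], [0, 0, 0, 0, 0, 0, 0], [0, 0, 0, 0, 0, 0, 0]]

```text
t: 4.2
eef_pos: [0.535, -0.0267, 0.1213]
tool_rot: [[-0.154, -0.006, 0.988], [-0.988, 0.003, -0.154], [-0.002, -1.0, -0.007]]
ft_force: [-26.8, 3.4, 15.1]
gripper_width: 0.185
```

send_rows:
  motion:
    - [[60, 0, 0, 0, 0, 0, 0], [60, 0, 0, 0, 0, 0, 0], [60, 0, 0, 0, 0, 0, 0], [60, 0, 0, 0.03, 0, 0, 0], [60, 0, 0, 0.04, 0, 0, 0]]

```text
t: 4.62
eef_pos: [0.5374, -0.0276, 0.1908]
tool_rot: [[-0.155, -0.003, 0.988], [-0.988, -0.001, -0.155], [0.002, -1.0, -0.003]]
ft_force: [-0.4, 0.5, 1.5]
gripper_width: 0.6
```

send_rows:
  motion:
    - [[60, 0, 0, 0.04, 0, 0, 0], [60, 0, 0, 0.03, 0, 0, 0], [60, -0.0025, 0.016, 0, 0, 0, 0.122], [60, -0.0025, 0.016, 0, 0, 0, 0.122], [60, -0.0025, 0.016, 0, 0, 0, 0.122]]

```text
t: 5.03
eef_pos: [0.5314, 0.0211, 0.2623]
tool_rot: [[0.215, 0.002, 0.977], [-0.977, 0.001, 0.215], [-0.001, -1.0, 0.002]]
ft_force: [0.4, -0.0, 0.1]
gripper_width: 0.598
```

send_rows:
  motion:
    - [[60, -0.0025, 0.016, 0, 0, 0, 0.122], [60, -0.0025, 0.016, 0, 0, 0, 0.122], [60, -0.0025, 0.016, 0, 0, 0, 0.122], [60, -0.0025, 0.016, 0, 0, 0, 0.122], [60, -0.0025, 0.016, 0, 0, 0, 0.122]]

```text
t: 5.45
eef_pos: [0.5186, 0.1013, 0.262]
tool_rot: [[0.736, 0.001, 0.677], [-0.677, 0.001, 0.736], [0.0, -1.0, 0.002]]
ft_force: [0.2, -0.3, -0.2]
gripper_width: 0.596
```

send_rows:
  motion:
    - [[60, -0.0025, 0.016, 0, 0, 0, 0.122], [60, -0.0025, 0.016, 0, 0, 0, 0.122], [60, 0, 0.015, 0, 0, 0, 0.122], [60, 0, 0, 0, 0, 0, 0.122], [60, 0, 0, 0, 0, 0, 0.122]]

```text
t: 5.87
eef_pos: [0.5136, 0.1486, 0.2618]
tool_rot: [[0.991, 0.001, 0.132], [-0.132, 0.001, 0.991], [0.001, -1.0, 0.001]]
ft_force: [-0.1, -0.2, 0.1]
gripper_width: 0.601
```

Run:
```python
from h import *
s=st(); print(np.round(s['qpos'],2),np.round(s['tool_rot'][:,0],3))
im,c=grab('wrist'); cv2.imwrite('pics/w2.png',im); np.save('pics/w2.npy',im)
im,c=grab('top'); np.save('pics/top1.npy',im)
```

```text
t 5.8667 p [0.5136 0.1486 0.2618] f [-0.14 -0.19  0.05] w 0.601 m [-0.02  0.02  0.06]
[-1.13  0.25  0.87  1.95 -0.22  1.04 -0.3 ] [ 0.991 -0.132  0.001]
```

View pics/w2.png

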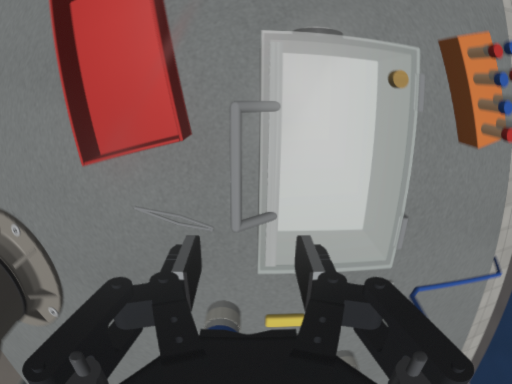

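The bar runs (236,102)–(236,230). The lever now points toward the robot, across the pipe, at (285,321).

Run:
```python
from h import *
c=bot.get_calibration('wrist')
for p in((236,103),(236,230),(236,167)): print(onz(c,*p,.13,True))
for p in((267,321),(302,320)): print('lever',onz(c,*p,.123,True))
```

```text
[0.51396752 0.22209165 0.13      ]
[0.49688877 0.10679926 0.13      ]
[0.50597408 0.16704499 0.13      ]
lever [ 0.51329737 -0.02043104  0.123     ]
lever [ 0.55438246 -0.02651034  0.123     ]
```

send_rows:
  motion:
    - [[60, -0.0066, 0.0155, -0.01, 0, 0, 0], [60, 0, 0, -0.0285, 0, 0, 0], [60, 0, 0, -0.0285, 0, 0, 0], [60, 0, 0, -0.0285, 0, 0, 0], [60, 0, 0, -0.0285, 0, 0, 0]]
  newtons: 30

```text
t: 6.38
eef_pos: [0.5067, 0.1632, 0.1361]
tool_rot: [[0.99, 0.001, 0.144], [-0.144, 0.0, 0.99], [0.001, -1.0, 0.0]]
ft_force: [0.4, 0.8, -0.1]
gripper_width: 0.599
```

send_rows:
  motion:
    - [[0, 0, 0, 0, 0, 0, 0], [0, 0, 0, 0, 0, 0, 0], [0, 0, 0, 0, 0, 0, 0], [0, 0, 0, 0, 0, 0, 0], [0, 0, 0, 0, 0, 0, 0]]

```text
t: 6.8
eef_pos: [0.5051, 0.1633, 0.1386]
tool_rot: [[0.99, -0.003, 0.14], [-0.14, 0.001, 0.99], [-0.003, -1.0, 0.001]]
ft_force: [-16.0, 0.2, 7.6]
gripper_width: 0.104
```

Run:
```python
from h import *
s=st(); p=s['eef_pos']
yaw=-.138; ex=np.array([np.cos(yaw),np.sin(yaw)])
a0=np.arctan2(.034,.188); N=30; tot=1.63; q=None; r=[]
for i in range(N+1):
    a=a0+tot*i/N; v=np.array([-.191*np.cos(a),.191*np.sin(a)])
    if q is not None: d=v-q; r.append(np.round([d[0]*ex[0],d[0]*ex[1],d[1]],4).tolist())
    q=v
for x in r: print(x)
```

```text
t 6.8 p [0.5051 0.1633 0.1386] f [-16.03   0.19   7.64] w 0.104 m [-0.1   3.27 -0.05]
[0.0021, -0.0003, 0.0102]
[0.0026, -0.0004, 0.01]
[0.0032, -0.0004, 0.0099]
[0.0037, -0.0005, 0.0097]
[0.0042, -0.0006, 0.0095]
[0.0047, -0.0007, 0.0092]
[0.0052, -0.0007, 0.0089]
[0.0057, -0.0008, 0.0086]
[0.0061, -0.0009, 0.0083]
[0.0066, -0.0009, 0.008]
[0.007, -0.001, 0.0076]
[0.0074, -0.001, 0.0072]
[0.0078, -0.0011, 0.0068]
[0.0081, -0.0011, 0.0063]
[0.0085, -0.0012, 0.0059]
[0.0088, -0.0012, 0.0054]
[0.009, -0.0013, 0.0049]
[0.0093, -0.0013, 0.0044]
[0.0095, -0.0013, 0.0039]
[0.0097, -0.0013, 0.0034]
[0.0099, -0.0014, 0.0028]
[0.01, -0.0014, 0.0023]
[0.0101, -0.0014, 0.0017]
[0.0102, -0.0014, 0.0012]
[0.0103, -0.0014, 0.0006]
[0.0103, -0.0014, 0.0001]
[0.0103, -0.0014, -0.0005]
[0.0102, -0.0014, -0.0011]
[0.0102, -0.0014, -0.0016]
[0.01, -0.0014, -0.0022]
```

send_rows:
  motion:
    - [[0, 0.0021, -0.0003, 0.0102, 0, 0, 0], [0, 0.0026, -0.0004, 0.01, 0, 0, 0], [0, 0.0032, -0.0004, 0.0099, 0, 0, 0], [0, 0.0037, -0.0005, 0.0097, 0, 0, 0], [0, 0.0042, -0.0006, 0.0095, 0, 0, 0]]

```text
t: 7.22
eef_pos: [0.5205, 0.161, 0.188]
tool_rot: [[0.99, -0.004, 0.14], [-0.14, 0.001, 0.99], [-0.004, -1.0, 0.001]]
ft_force: [-14.2, 2.1, 0.1]
gripper_width: 0.109
```

send_rows:
  motion:
    - [[0, 0.0047, -0.0007, 0.0092, 0, 0, 0], [0, 0.0052, -0.0007, 0.0089, 0, 0, 0], [0, 0.0057, -0.0008, 0.0086, 0, 0, 0], [0, 0.0061, -0.0009, 0.0083, 0, 0, 0], [0, 0.0066, -0.0009, 0.008, 0, 0, 0]]

```text
t: 7.63
eef_pos: [0.5478, 0.1571, 0.2313]
tool_rot: [[0.99, -0.007, 0.14], [-0.14, 0.002, 0.99], [-0.007, -1.0, 0.001]]
ft_force: [-27.8, 1.6, 17.3]
gripper_width: 0.102
```

send_rows:
  motion:
    - [[0, 0.0055, -0.001, 0.0086, 0, 0, 0], [0, 0.0062, -0.001, 0.008, 0, 0, 0], [0, 0.0074, -0.0011, 0.0068, 0, 0, 0], [0, 0.0078, -0.0011, 0.0063, 0, 0, 0], [0, 0.0085, -0.0012, 0.0059, 0, 0, 0]]

```text
t: 8.05
eef_pos: [0.5859, 0.1516, 0.2669]
tool_rot: [[0.99, -0.002, 0.139], [-0.139, 0.001, 0.99], [-0.002, -1.0, 0.001]]
ft_force: [-16.5, 1.7, 15.5]
gripper_width: 0.101
```

send_rows:
  motion:
    - [[0, 0.0088, -0.0012, 0.0054, 0, 0, 0], [0, 0.009, -0.0013, 0.0049, 0, 0, 0], [0, 0.0093, -0.0013, 0.0044, 0, 0, 0], [0, 0.0095, -0.0013, 0.0039, 0, 0, 0], [0, 0.0097, -0.0013, 0.0034, 0, 0, 0]]

```text
t: 8.47
eef_pos: [0.6331, 0.1448, 0.289]
tool_rot: [[0.99, 0.0, 0.14], [-0.14, 0.001, 0.99], [0.0, -1.0, 0.001]]
ft_force: [-9.7, 0.8, 14.2]
gripper_width: 0.099
```

send_rows:
  motion:
    - [[0, 0.0099, -0.0014, 0.0034, 0, 0, 0], [0, 0.01, -0.0014, 0.0028, 0, 0, 0], [0, 0.0101, -0.0014, 0.0018, 0, 0, 0], [0, 0.0102, -0.0014, 0.0012, 0, 0, 0], [0, 0.0103, -0.0014, 0.0006, 0, 0, 0]]

```text
t: 8.88
eef_pos: [0.6839, 0.1375, 0.2987]
tool_rot: [[0.99, 0.001, 0.14], [-0.14, 0.0, 0.99], [0.001, -1.0, 0.0]]
ft_force: [-5.7, 0.3, 4.5]
gripper_width: 0.098
```

send_rows:
  motion:
    - [[0, 0.0103, -0.0014, 0.0001, 0, 0, 0], [0, 0.0103, -0.0014, -0.0005, 0, 0, 0], [0, 0.0102, -0.0014, -0.0011, 0, 0, 0], [0, 0.0102, -0.0014, -0.0016, 0, 0, 0], [0, 0.01, -0.0014, -0.0022, 0, 0, 0]]

```text
t: 9.3
eef_pos: [0.7352, 0.1301, 0.2929]
tool_rot: [[0.99, 0.001, 0.14], [-0.14, -0.0, 0.99], [0.001, -1.0, -0.0]]
ft_force: [-2.3, -2.3, 8.2]
gripper_width: 0.098
```

Run:
```python
from h import *
s=st(); p=s['eef_pos']; ex=np.array([np.cos(-.138),np.sin(-.138)]); hx=.083
ctr=np.array([.611,.150]); v=(p[:2]-ctr)@ex-hx; z=p[2]-.008-.096; print(v,z,np.hypot(v,z),'lid',np.arctan2(z,-v)-np.arctan2(.034,.188), np.round(s['qpos'],2))
```

```text
t 9.3 p [0.7352 0.1301 0.2929] f [-2.27 -2.26  8.16] w 0.098 m [-0.57  0.89  0.02]
0.04278041551619964 0.18892635157902385 0.1937093964491646 lid 1.614563447953639 [-0.73  0.62  0.77  1.41 -0.44  1.29 -0.07]
```

send_rows:
  motion:
    - [[45, 0, 0, 0, 0, 0, 0], [45, 0, 0, 0, 0, 0, 0], [45, 0, 0, 0, 0, 0, 0], [45, 0, 0, 0.025, 0, 0, 0], [45, 0, 0, 0.025, 0, 0, 0]]

```text
t: 9.72
eef_pos: [0.7331, 0.1314, 0.3412]
tool_rot: [[0.99, -0.003, 0.139], [-0.139, -0.0, 0.99], [-0.002, -1.0, -0.001]]
ft_force: [0.4, 0.7, 0.4]
gripper_width: 0.452
```

send_rows:
  motion:
    - [[100, -0.033, -0.026, -0.01, 0, 0, 0], [100, -0.033, -0.026, -0.01, 0, 0, 0], [100, -0.033, -0.026, -0.01, 0, 0, 0], [100, -0.033, -0.026, -0.01, 0, 0, 0], [100, -0.033, -0.026, -0.01, 0, 0, 0]]

```text
t: 10.13
eef_pos: [0.5729, 0.0049, 0.2929]
tool_rot: [[0.99, 0.0, 0.138], [-0.138, 0.001, 0.99], [-0.0, -1.0, 0.001]]
ft_force: [0.1, -1.4, 0.6]
gripper_width: 0.999
```

send_rows:
  motion:
    - [[100, -0.033, -0.026, -0.01, 0, 0, 0], [100, -0.033, -0.026, -0.01, 0, 0, 0], [100, -0.033, -0.026, -0.01, 0, 0, 0], [100, -0.033, -0.026, -0.01, 0, 0, 0], [100, 0, 0, -0.01, 0, 0, 0]]

```text
t: 10.55
eef_pos: [0.4421, -0.0987, 0.2445]
tool_rot: [[0.99, 0.0, 0.145], [-0.145, 0.006, 0.989], [-0.001, -1.0, 0.006]]
ft_force: [1.5, 0.2, 0.7]
gripper_width: 1.004
```

```bash
cat >> h.py <<'E'
def tins(name='top',show=True):
    im,c=grab(name); f=name=='wrist'; h=cv2.cvtColor(im,cv2.COLOR_BGR2HSV); m=cv2.inRange(h,(105,130,60),(122,255,255))
    n,l,s,ce=cv2.connectedComponentsWithStats(m); out=[]
    for i in range(1,n):
        if s[i,4]>100:
            ys,xs=np.where(l==i); b=(xs.min()==0)|(xs.max()==511)|(ys.max()==383)
            p=np.array([onz(c,u,v,.075,f)[:2] for u,v in zip(xs,ys)]); q=(p.max(0)+p.min(0))/2
            out.append((ce[i].round(0).tolist(),int(s[i,4]),p.mean(0).round(4).tolist(),q.round(4).tolist(),np.ptp(p,axis=0).round(3).tolist()))
    if show: print(name,*out,sep='\n ')
    return im,c
E
python3 - <<'E'
from h import *
s=st()
a,_=tins('top'); b,_=tins('wrist'); cv2.imwrite('pics/tw1.png',cv2.resize(np.hstack([a,b]),(800,300))); tins('scene')
E
```

```text
t 10.55 p [ 0.4421 -0.0987  0.2445] f [1.48 0.16 0.73] w 1.004 m [-0.03 -0.04 -0.01]
top
 ([299.0, 67.0], 191, [0.8831, -0.1312], [0.88, -0.1312], [0.198, 0.034])
 ([63.0, 68.0], 2421, [0.8783, 0.5369], [0.8792, 0.537], [0.165, 0.162])
 ([475.0, 73.0], 893, [0.8672, -0.6296], [0.868, -0.6287], [0.082, 0.167])
 ([353.0, 149.0], 350, [0.6424, -0.2776], [0.6424, -0.278], [0.057, 0.058])
 ([378.0, 188.0], 365, [0.5329, -0.34], [0.5326, -0.3398], [0.058, 0.059])
 ([342.0, 231.0], 169, [0.4172, -0.2411], [0.4206, -0.2409], [0.053, 0.03])
 ([390.0, 296.0], 128, [0.2503, -0.357], [0.2429, -0.3575], [0.077, 0.013])
wrist
 ([243.0, 186.0], 2256, [0.4375, -0.1053], [0.4373, -0.1061], [0.055, 0.056])
 ([358.0, 242.0], 919, [0.5597, -0.1912], [0.5552, -0.197], [0.056, 0.055])
 ([243.0, 282.0], 1570, [0.4206, -0.2238], [0.4202, -0.2247], [0.055, 0.063])
 ([409.0, 280.0], 837, [0.6374, -0.2654], [0.6388, -0.2665], [0.062, 0.053])
 ([324.0, 327.0], 253, [0.516, -0.3183], [0.5193, -0.3227], [0.031, 0.045])
 ([504.0, 358.0], 814, [0.9873, -0.6167], [1.0199, -0.6258], [0.201, 0.364])
scene
 ([456.0, 179.0], 1532, [0.847, 0.5551], [0.8472, 0.5588], [0.16, 0.18])
 ([219.0, 188.0], 206, [0.447, -0.1114], [0.4468, -0.1112], [0.062, 0.056])
 ([183.0, 200.0], 219, [0.4288, -0.2329], [0.4284, -0.2325], [0.063, 0.056])
 ([110.0, 207.0], 368, [0.3262, -0.4366], [0.3262, -0.4349], [0.044, 0.111])
 ([210.0, 225.0], 251, [0.5641, -0.2082], [0.5644, -0.2079], [0.062, 0.057])
 ([293.0, 303.0], 405, [0.9035, -0.1506], [0.8899, -0.1498], [0.432, 0.159])
 ([166.0, 240.0], 269, [0.5412, -0.345], [0.5408, -0.3442], [0.061, 0.056])
 ([203.0, 256.0], 291, [0.6506, -0.2821], [0.6505, -0.2817], [0.062, 0.056])
 ([134.0, 371.0], 527, [0.8451, -0.5749], [0.8468, -0.5948], [0.062, 0.109])
```

View pics/tw1.png

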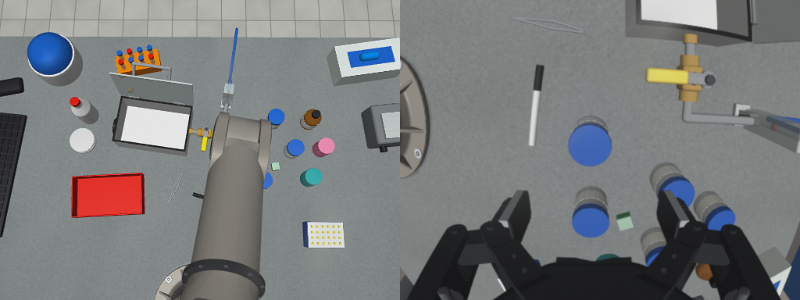

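Lid is upright and the valve shut (seen in the top view). The tins haven't moved: the nearest is at wrist px (243,186), i.e. (0.437,-0.106).

send_rows:
  motion:
    - [[100, -0.005, -0.007, -0.0265, 0, 0, 0], [100, 0, 0, -0.039, 0, 0, 0], [100, 0, 0, -0.039, 0, 0, 0], [100, 0, 0, -0.039, 0, 0, 0], [100, 0, 0, -0.039, 0, 0, 0]]
  newtons: 30

```text
t: 11.12
eef_pos: [0.4434, -0.1013, 0.0602]
tool_rot: [[0.991, -0.001, 0.137], [-0.137, -0.001, 0.991], [-0.0, -1.0, -0.001]]
ft_force: [2.3, 1.0, 0.9]
gripper_width: 0.999
```

send_rows:
  motion:
    - [[40, 0, 0, 0, 0, 0, 0], [40, 0, 0, 0, 0, 0, 0], [40, 0, 0, 0, 0, 0, 0], [40, 0, 0, 0, 0, 0, 0], [40, 0, 0, 0, 0, 0, 0]]

```text
t: 11.53
eef_pos: [0.444, -0.1014, 0.0644]
tool_rot: [[0.99, 0.004, 0.138], [-0.138, 0.001, 0.99], [0.004, -1.0, 0.001]]
ft_force: [-0.1, -0.1, -3.4]
gripper_width: 0.671
```

send_rows:
  motion:
    - [[40, 0, 0, 0.02, 0, 0, 0], [40, 0, 0, 0.02, 0, 0, 0], [40, 0, 0, 0.02, 0, 0, 0], [40, 0, 0, 0.02, 0, 0, 0], [40, 0, 0, 0.02, 0, 0, 0]]

```text
t: 11.95
eef_pos: [0.4427, -0.1017, 0.1644]
tool_rot: [[0.99, 0.002, 0.139], [-0.139, 0.001, 0.99], [0.001, -1.0, 0.001]]
ft_force: [-0.7, -0.2, -3.2]
gripper_width: 0.668
```

send_rows:
  motion:
    - [[40, 0, 0, 0.02, 0, 0, 0], [40, 0, 0, 0.02, 0, 0, 0], [40, 0, 0, 0, 0, 0, 0], [40, 0, 0, 0, 0, 0, 0], [40, 0, 0, 0, 0, 0, 0]]

```text
t: 12.37
eef_pos: [0.4424, -0.1012, 0.2023]
tool_rot: [[0.99, 0.001, 0.138], [-0.138, 0.001, 0.99], [0.001, -1.0, 0.002]]
ft_force: [0.5, 0.5, -3.9]
gripper_width: 0.667
```

send_rows:
  motion:
    - [[40, 0, 0, 0, 0, 0, 0], [40, 0, 0, 0, 0, 0, 0], [40, 0, 0, 0, 0, 0, 0]]

```text
t: 12.62
eef_pos: [0.4421, -0.102, 0.2018]
tool_rot: [[0.99, -0.001, 0.139], [-0.139, -0.001, 0.99], [-0.001, -1.0, -0.001]]
ft_force: [0.8, -0.3, -3.0]
gripper_width: 0.668
```

About 3.5–4 N, so this one is full. It goes in the box's +y slot.

send_rows:
  motion:
    - [[40, 0.018, 0.0335, 0.01, 0, 0, 0], [40, 0.018, 0.0335, 0.01, 0, 0, 0], [40, 0.018, 0.0335, 0.01, 0, 0, 0], [40, 0.018, 0.0335, 0.01, 0, 0, 0], [40, 0.018, 0.0335, 0.01, 0, 0, 0]]

```text
t: 13.03
eef_pos: [0.5329, 0.0674, 0.2524]
tool_rot: [[0.99, -0.001, 0.139], [-0.139, -0.0, 0.99], [-0.001, -1.0, -0.0]]
ft_force: [1.3, -0.2, -3.2]
gripper_width: 0.67
```

send_rows:
  motion:
    - [[40, 0.018, 0.0335, 0, 0, 0, 0], [40, 0.018, 0.0335, 0, 0, 0, 0], [40, 0.018, 0.0335, 0, 0, 0, 0], [40, 0.018, 0.0335, 0, 0, 0, 0], [40, 0.018, 0.0335, 0, 0, 0, 0]]

```text
t: 13.45
eef_pos: [0.6229, 0.2348, 0.2511]
tool_rot: [[0.99, -0.002, 0.139], [-0.139, -0.001, 0.99], [-0.001, -1.0, -0.001]]
ft_force: [0.4, -0.9, -2.4]
gripper_width: 0.672
```

send_rows:
  motion:
    - [[40, 0, 0, 0, 0, 0, 0], [40, 0, 0, 0, 0, 0, 0]]

```text
t: 13.62
eef_pos: [0.6227, 0.2352, 0.2504]
tool_rot: [[0.991, -0.002, 0.136], [-0.136, -0.002, 0.991], [-0.001, -1.0, -0.002]]
ft_force: [0.2, -2.0, -4.3]
gripper_width: 0.675
```

Run:
```python
from h import *
s=st(); im,c=grab('wrist'); im2,c2=grab('top'); cv2.imwrite('pics/p1.png',cv2.resize(np.hstack([im2,im]),(800,300)))
```

```text
t 13.6167 p [0.6227 0.2352 0.2504] f [ 0.24 -1.97 -4.3 ] w 0.675 m [-0.09  0.01 -0.01]
```

View pics/p1.png

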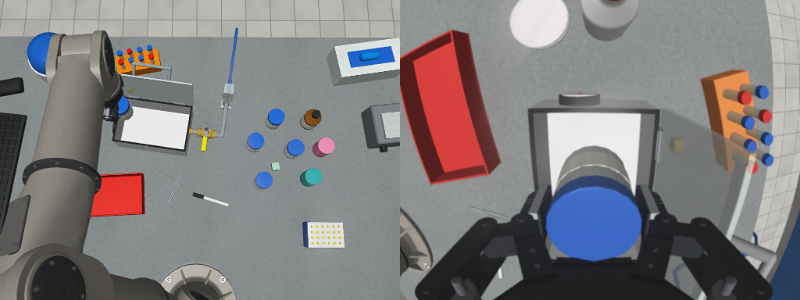

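send_rows:
  motion:
    - [[40, 0, -0.002, -0.04, 0, 0, 0], [40, 0, 0, -0.04, 0, 0, 0], [40, 0, 0, -0.04, 0, 0, 0], [40, 0, 0, -0.036, 0, 0, 0], [40, 0, 0, -0.018, 0, 0, 0]]

```text
t: 14.13
eef_pos: [0.6202, 0.2293, 0.0742]
tool_rot: [[0.99, -0.004, 0.141], [-0.141, -0.002, 0.99], [-0.004, -1.0, -0.003]]
ft_force: [-0.2, 0.3, -3.6]
gripper_width: 0.674
```

send_rows:
  motion:
    - [[40, 0, 0, -0.004, 0, 0, 0], [40, 0, 0, 0, 0, 0, 0]]

```text
t: 14.3
eef_pos: [0.622, 0.2298, 0.0737]
tool_rot: [[0.99, -0.002, 0.141], [-0.141, -0.001, 0.99], [-0.001, -1.0, -0.001]]
ft_force: [0.5, 0.6, -3.3]
gripper_width: 0.671
```

send_rows:
  motion:
    - [[40, 0, 0, -0.0035, 0, 0, 0], [80, 0, 0, 0, 0, 0, 0], [80, 0, 0, 0, 0, 0, 0], [80, 0, 0, 0, 0, 0, 0]]

```text
t: 14.63
eef_pos: [0.6232, 0.2314, 0.0723]
tool_rot: [[0.99, 0.002, 0.139], [-0.139, 0.001, 0.99], [0.002, -1.0, 0.001]]
ft_force: [-0.6, -0.3, 0.9]
gripper_width: 0.799
```

send_rows:
  motion:
    - [[80, 0, 0, 0.03, 0, 0, 0], [80, 0, 0, 0.03, 0, 0, 0], [80, 0, 0, 0.04, 0, 0, 0], [80, 0, 0, 0.04, 0, 0, 0], [80, 0, 0, 0.04, 0, 0, 0]]

```text
t: 15.05
eef_pos: [0.6223, 0.2308, 0.2536]
tool_rot: [[0.99, 0.001, 0.139], [-0.139, 0.0, 0.99], [0.001, -1.0, 0.001]]
ft_force: [0.4, 1.1, 0.6]
gripper_width: 0.801
```

Run:
```python
from h import *
s=st(); tins('top'); tins('wrist')
```

```text
t 15.05 p [0.6223 0.2308 0.2536] f [0.37 1.05 0.55] w 0.801 m [0.01 0.01 0.  ]
top
 ([299.0, 67.0], 190, [0.8833, -0.1313], [0.88, -0.1312], [0.198, 0.034])
 ([51.0, 66.0], 1202, [0.8851, 0.5715], [0.8806, 0.5677], [0.162, 0.1])
 ([475.0, 73.0], 893, [0.8673, -0.6295], [0.868, -0.6287], [0.082, 0.167])
 ([353.0, 149.0], 355, [0.6421, -0.2772], [0.6424, -0.278], [0.057, 0.058])
 ([169.0, 155.0], 356, [0.6237, 0.2261], [0.6238, 0.2263], [0.057, 0.058])
 ([327.0, 180.0], 340, [0.556, -0.2041], [0.5555, -0.2037], [0.055, 0.054])
 ([378.0, 188.0], 366, [0.5329, -0.34], [0.5326, -0.3398], [0.058, 0.059])
 ([338.0, 230.0], 362, [0.4202, -0.2287], [0.4206, -0.228], [0.053, 0.056])
 ([390.0, 296.0], 127, [0.2509, -0.3571], [0.2429, -0.3576], [0.077, 0.013])
wrist
 ([453.0, 112.0], 209, [0.8867, 0.274], [0.8864, 0.2734], [0.027, 0.019])
 ([436.0, 150.0], 199, [0.858, 0.2282], [0.8579, 0.2275], [0.023, 0.021])
 ([249.0, 180.0], 1557, [0.6269, 0.2219], [0.6242, 0.2235], [0.052, 0.053])
 ([461.0, 171.0], 175, [0.902, 0.1972], [0.9024, 0.1968], [0.027, 0.021])
 ([441.0, 179.0], 138, [0.8679, 0.1899], [0.8668, 0.1893], [0.023, 0.022])
 ([462.0, 197.0], 162, [0.9095, 0.159], [0.9097, 0.1586], [0.027, 0.023])
 ([498.0, 341.0], 2512, [1.1439, -0.2443], [1.2131, -0.268], [0.296, 0.559])
```

send_rows:
  motion:
    - [[100, -0.0155, -0.0353, 0, 0, 0, 0], [100, -0.0155, -0.0353, 0, 0, 0, 0], [100, -0.0155, -0.0353, 0, 0, 0, 0], [100, -0.0155, -0.0353, 0, 0, 0, 0], [100, -0.0155, -0.0353, 0, 0, 0, 0]]

```text
t: 15.57
eef_pos: [0.5441, 0.0531, 0.2514]
tool_rot: [[0.99, 0.001, 0.139], [-0.139, 0.001, 0.99], [0.001, -1.0, 0.001]]
ft_force: [-0.0, -1.1, 0.6]
gripper_width: 1.003
```

send_rows:
  motion:
    - [[100, -0.0155, -0.0353, 0, 0, 0, 0], [100, -0.0155, -0.0353, 0, 0, 0, 0], [100, -0.0155, -0.0353, 0, 0, 0, 0], [100, -0.0155, -0.0353, 0, 0, 0, 0], [100, -0.0155, -0.0353, 0, 0, 0, 0]]

```text
t: 15.98
eef_pos: [0.4666, -0.1234, 0.2514]
tool_rot: [[0.99, 0.002, 0.139], [-0.139, 0.001, 0.99], [0.001, -1.0, 0.002]]
ft_force: [1.3, -0.7, -0.6]
gripper_width: 1.001
```

send_rows:
  motion:
    - [[100, -0.0155, -0.0353, 0, 0, 0, 0], [100, -0.0155, -0.0353, 0, 0, 0, 0], [100, -0.0155, -0.0353, 0, 0, 0, 0], [100, 0, 0, 0, 0, 0, 0], [100, 0, 0, 0, 0, 0, 0]]

```text
t: 16.4
eef_pos: [0.42, -0.2299, 0.2515]
tool_rot: [[0.99, 0.002, 0.144], [-0.144, 0.001, 0.99], [0.001, -1.0, 0.001]]
ft_force: [0.3, 0.4, -0.7]
gripper_width: 1.002
```

Run:
```python
from h import *
s=st(); tins('wrist')
```

```text
t 16.4 p [ 0.42   -0.2299  0.2515] f [ 0.27  0.39 -0.68] w 1.002 m [ 0.02  0.01 -0.07]
wrist
 ([498.0, 66.0], 135, [0.7587, -0.1285], [0.7557, -0.1294], [0.063, 0.011])
 ([368.0, 133.0], 2062, [0.5533, -0.2029], [0.5541, -0.2036], [0.058, 0.057])
 ([247.0, 172.0], 2209, [0.4201, -0.228], [0.42, -0.2284], [0.056, 0.055])
 ([431.0, 186.0], 1442, [0.6377, -0.2751], [0.6385, -0.2762], [0.063, 0.06])
 ([356.0, 240.0], 930, [0.5356, -0.3285], [0.5313, -0.3338], [0.057, 0.054])
 ([177.0, 313.0], 516, [0.2982, -0.4065], [0.2994, -0.4123], [0.02, 0.094])
 ([496.0, 335.0], 831, [0.8847, -0.6401], [0.8866, -0.6448], [0.086, 0.169])
 ([508.0, 357.0], 196, [0.9982, -0.7785], [1.0152, -0.7869], [0.118, 0.213])
```

send_rows:
  motion:
    - [[100, 0, 0.001, -0.0375, 0, 0, 0], [100, 0, 0, -0.038, 0, 0, 0], [100, 0, 0, -0.038, 0, 0, 0], [100, 0, 0, -0.038, 0, 0, 0], [100, 0, 0, -0.0375, 0, 0, 0]]

```text
t: 16.87
eef_pos: [0.4215, -0.2254, 0.0598]
tool_rot: [[0.991, -0.0, 0.137], [-0.137, 0.0, 0.991], [-0.0, -1.0, 0.0]]
ft_force: [1.6, 0.7, 0.7]
gripper_width: 1.004
```

send_rows:
  motion:
    - [[40, 0, 0, 0, 0, 0, 0], [40, 0, 0, 0, 0, 0, 0], [40, 0, 0, 0, 0, 0, 0], [40, 0, 0, 0, 0, 0, 0], [40, 0, 0, 0, 0, 0, 0]]

```text
t: 17.28
eef_pos: [0.4224, -0.2266, 0.0638]
tool_rot: [[0.99, 0.003, 0.138], [-0.138, -0.0, 0.99], [0.003, -1.0, 0.0]]
ft_force: [-0.5, 0.1, -1.5]
gripper_width: 0.668
```

send_rows:
  motion:
    - [[40, 0, 0, 0.03, 0, 0, 0], [40, 0, 0, 0.04, 0, 0, 0], [40, 0, 0, 0.04, 0, 0, 0], [40, 0, 0, 0.04, 0, 0, 0], [40, 0, 0, 0.03, 0, 0, 0]]

```text
t: 17.7
eef_pos: [0.4209, -0.2276, 0.2451]
tool_rot: [[0.99, 0.002, 0.14], [-0.14, 0.001, 0.99], [0.002, -1.0, 0.001]]
ft_force: [0.9, 0.4, 0.5]
gripper_width: 0.67
```

send_rows:
  motion:
    - [[40, 0, 0, 0, 0, 0, 0], [40, 0, 0, 0, 0, 0, 0], [40, 0, 0, 0, 0, 0, 0]]

```text
t: 17.95
eef_pos: [0.421, -0.2261, 0.242]
tool_rot: [[0.99, 0.001, 0.138], [-0.138, 0.001, 0.99], [0.001, -1.0, 0.002]]
ft_force: [1.0, 0.4, -1.0]
gripper_width: 0.672
```

send_rows:
  motion:
    - [[40, 0, 0, 0, 0, 0, 0]]

```text
t: 18.03
eef_pos: [0.4205, -0.2263, 0.2413]
tool_rot: [[0.99, -0.001, 0.139], [-0.139, 0.001, 0.99], [-0.001, -1.0, 0.001]]
ft_force: [-0.3, -0.5, -1.4]
gripper_width: 0.67
```

send_rows:
  motion:
    - [[40, 0, 0, 0, 0, 0, 0]]

```text
t: 18.12
eef_pos: [0.4204, -0.2267, 0.2412]
tool_rot: [[0.99, -0.002, 0.139], [-0.139, -0.0, 0.99], [-0.002, -1.0, -0.0]]
ft_force: [-0.6, -1.0, -1.0]
gripper_width: 0.671
```

About −1.1 N, so this one is empty and goes to the crate. I'll route it outside the minimum reach.

send_rows:
  motion:
    - [[40, 0.0083, 0.033, 0, 0, 0, 0], [40, 0.0083, 0.033, 0, 0, 0, 0], [40, 0.0083, 0.033, 0, 0, 0, 0], [40, 0.0083, 0.033, 0, 0, 0, 0], [40, 0.0083, 0.033, 0, 0, 0, 0]]

```text
t: 18.53
eef_pos: [0.4621, -0.0605, 0.2414]
tool_rot: [[0.99, -0.001, 0.14], [-0.14, -0.0, 0.99], [-0.001, -1.0, -0.001]]
ft_force: [0.9, 0.6, -1.3]
gripper_width: 0.669
```

send_rows:
  motion:
    - [[40, 0.0083, 0.033, 0, 0, 0, 0], [40, 0.0083, 0.033, 0, 0, 0, 0], [40, 0.0083, 0.033, 0, 0, 0, 0], [40, 0.0083, 0.033, 0, 0, 0, 0], [40, -0.0138, 0.0343, 0, 0, 0, 0]]

```text
t: 18.95
eef_pos: [0.484, 0.1059, 0.2415]
tool_rot: [[0.99, 0.001, 0.14], [-0.14, -0.003, 0.99], [0.002, -1.0, -0.003]]
ft_force: [-0.8, 1.1, -2.0]
gripper_width: 0.668
```

send_rows:
  motion:
    - [[40, -0.0138, 0.0343, 0, 0, 0, 0], [40, -0.0138, 0.0343, 0, 0, 0, 0], [40, -0.0138, 0.0343, 0, 0, 0, 0], [40, -0.0138, 0.0343, 0, 0, 0, 0], [40, -0.0138, 0.0343, 0, 0, 0, 0]]

```text
t: 19.37
eef_pos: [0.4118, 0.277, 0.2412]
tool_rot: [[0.99, -0.001, 0.14], [-0.14, -0.001, 0.99], [-0.001, -1.0, -0.001]]
ft_force: [0.5, 1.0, -0.3]
gripper_width: 0.669
```

send_rows:
  motion:
    - [[40, -0.0138, 0.0343, 0, 0, 0, 0], [40, -0.0138, 0.0343, 0, 0, 0, 0], [40, -0.0138, 0.0343, 0, 0, 0, 0], [40, 0, 0, 0, 0, 0, 0], [40, 0, 0, 0, 0, 0, 0]]

```text
t: 19.78
eef_pos: [0.3704, 0.3802, 0.2406]
tool_rot: [[0.991, -0.0, 0.136], [-0.136, -0.003, 0.991], [0.0, -1.0, -0.003]]
ft_force: [-0.7, -1.0, -0.9]
gripper_width: 0.666
```

Run:
```python
from h import *
s=st(); print(np.round(s['qpos'],2)); im,c=grab('wrist'); tins('top'); cv2.imwrite('pics/p2.png',im)
```

```text
t 19.7833 p [0.3704 0.3802 0.2406] f [-0.68 -1.03 -0.9 ] w 0.666 m [-0.05 -0.    0.06]
[-1.63  0.27  0.85  1.98 -0.24  1.   -0.8 ]
top
 ([299.0, 67.0], 192, [0.8832, -0.1313], [0.88, -0.1312], [0.198, 0.034])
 ([63.0, 68.0], 2421, [0.8783, 0.5369], [0.8792, 0.537], [0.165, 0.162])
 ([475.0, 73.0], 894, [0.8672, -0.6295], [0.868, -0.6287], [0.082, 0.167])
 ([353.0, 149.0], 355, [0.6421, -0.2772], [0.6424, -0.278], [0.057, 0.058])
 ([169.0, 155.0], 357, [0.6237, 0.226], [0.6238, 0.2263], [0.057, 0.058])
 ([327.0, 180.0], 340, [0.556, -0.2041], [0.5555, -0.2037], [0.055, 0.054])
 ([378.0, 188.0], 365, [0.5329, -0.34], [0.5326, -0.3398], [0.058, 0.059])
 ([87.0, 242.0], 355, [0.3863, 0.4312], [0.3878, 0.4311], [0.066, 0.049])
 ([390.0, 297.0], 128, [0.25, -0.3571], [0.2429, -0.3575], [0.077, 0.013])
```

View pics/p2.png

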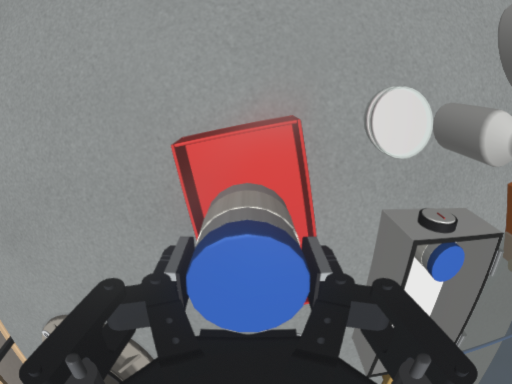

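The wrist view shows the held tin over the crate, with the crate's +y rim corners at (176,147) and (298,120).

Run:
```python
from h import *
c=bot.get_calibration('wrist')
for p in((176,147),(299,120),(315,228)): print(onz(c,*p,.055,True))
```

```text
[0.29977567 0.41510944 0.055     ]
[0.43185246 0.42489928 0.055     ]
[0.43954651 0.29956082 0.055     ]
```

send_rows:
  motion:
    - [[40, -0.001, -0.003, -0.04, 0, 0, 0], [40, 0, 0, -0.04, 0, 0, 0], [40, 0, 0, -0.04, 0, 0, 0], [40, 0, 0, -0.036, 0, 0, 0], [40, 0, 0, -0.015, 0, 0, 0]]

```text
t: 20.3
eef_pos: [0.3698, 0.3728, 0.0668]
tool_rot: [[0.99, -0.003, 0.141], [-0.141, -0.005, 0.99], [-0.002, -1.0, -0.005]]
ft_force: [-6.3, -4.2, 27.5]
gripper_width: 0.67
```

send_rows:
  motion:
    - [[40, 0, 0, -0.0025, 0, 0, 0], [40, 0, 0, 0, 0, 0, 0], [80, 0, 0, 0, 0, 0, 0], [80, 0, 0, 0, 0, 0, 0], [80, 0, 0, 0, 0, 0, 0]]

```text
t: 20.72
eef_pos: [0.3709, 0.376, 0.0691]
tool_rot: [[0.99, 0.001, 0.14], [-0.14, 0.001, 0.99], [0.0, -1.0, 0.001]]
ft_force: [-0.7, 0.3, -0.3]
gripper_width: 0.799
```

send_rows:
  motion:
    - [[80, 0, 0, 0.03, 0, 0, 0], [80, 0, 0, 0.03, 0, 0, 0], [80, 0, 0, 0.04, 0, 0, 0], [80, 0, 0, 0.04, 0, 0, 0], [80, 0, 0, 0.04, 0, 0, 0]]

```text
t: 21.13
eef_pos: [0.3705, 0.3752, 0.2505]
tool_rot: [[0.99, 0.0, 0.14], [-0.14, 0.0, 0.99], [0.0, -1.0, 0.0]]
ft_force: [-0.4, 1.9, -0.0]
gripper_width: 0.803
```

Run:
```python
from h import *
s=st(); tins('top'); tins('wrist')
```

```text
t 21.1333 p [0.3705 0.3752 0.2505] f [-0.43  1.87 -0.02] w 0.803 m [ 0.05 -0.01  0.  ]
top
 ([299.0, 67.0], 190, [0.8832, -0.1313], [0.88, -0.1312], [0.198, 0.034])
 ([63.0, 68.0], 2421, [0.8783, 0.5369], [0.8792, 0.537], [0.165, 0.162])
 ([475.0, 73.0], 893, [0.8672, -0.6295], [0.868, -0.6287], [0.082, 0.167])
 ([353.0, 149.0], 355, [0.6421, -0.2772], [0.6424, -0.278], [0.057, 0.058])
 ([169.0, 155.0], 357, [0.6237, 0.226], [0.6238, 0.2263], [0.057, 0.058])
 ([327.0, 180.0], 340, [0.556, -0.2041], [0.5555, -0.2037], [0.055, 0.054])
 ([378.0, 188.0], 365, [0.5329, -0.34], [0.5326, -0.3398], [0.058, 0.059])
 ([109.0, 248.0], 392, [0.3722, 0.3709], [0.3724, 0.3703], [0.055, 0.061])
 ([390.0, 296.0], 121, [0.2525, -0.3572], [0.2478, -0.3575], [0.067, 0.013])
wrist
 ([249.0, 182.0], 1639, [0.3735, 0.3674], [0.3712, 0.3684], [0.054, 0.05])
 ([439.0, 254.0], 1025, [0.6213, 0.2281], [0.6221, 0.2273], [0.065, 0.065])
```

send_rows:
  motion:
    - [[80, 0.0109, -0.034, 0, 0, 0, 0], [100, 0.0109, -0.034, 0, 0, 0, 0], [100, 0.0109, -0.034, 0, 0, 0, 0], [100, 0.0109, -0.034, 0, 0, 0, 0], [100, 0.0109, -0.034, 0, 0, 0, 0]]

```text
t: 21.65
eef_pos: [0.425, 0.2043, 0.2485]
tool_rot: [[0.99, -0.0, 0.139], [-0.139, 0.002, 0.99], [-0.0, -1.0, 0.002]]
ft_force: [0.4, -0.8, -0.0]
gripper_width: 0.996
```

send_rows:
  motion:
    - [[100, 0.0109, -0.034, 0, 0, 0, 0], [100, 0.0109, -0.034, 0, 0, 0, 0], [100, 0.0109, -0.034, 0, 0, 0, 0], [100, 0.0109, -0.034, 0, 0, 0, 0], [100, 0.0109, -0.034, 0, 0, 0, 0]]

```text
t: 22.07
eef_pos: [0.4796, 0.0343, 0.2487]
tool_rot: [[0.99, 0.001, 0.139], [-0.139, 0.002, 0.99], [0.0, -1.0, 0.002]]
ft_force: [0.5, 0.9, 0.6]
gripper_width: 1.002
```

send_rows:
  motion:
    - [[100, 0.0109, -0.034, 0, 0, 0, 0], [100, 0.0109, -0.034, 0, 0, 0, 0], [100, 0.0109, -0.034, 0, 0, 0, 0], [100, 0.0109, -0.034, 0, 0, 0, 0], [100, 0.0109, -0.034, 0, 0, 0, 0]]

```text
t: 22.48
eef_pos: [0.5342, -0.1357, 0.2484]
tool_rot: [[0.99, 0.0, 0.139], [-0.139, 0.001, 0.99], [0.0, -1.0, 0.001]]
ft_force: [0.3, 0.5, -0.3]
gripper_width: 1.0
```

send_rows:
  motion:
    - [[100, 0.0109, -0.034, 0, 0, 0, 0], [100, 0.0109, -0.034, 0, 0, 0, 0], [100, 0, 0, 0, 0, 0, 0], [100, 0, 0, 0, 0, 0, 0]]

```text
t: 22.82
eef_pos: [0.5552, -0.205, 0.2485]
tool_rot: [[0.99, 0.0, 0.144], [-0.144, -0.001, 0.99], [0.0, -1.0, -0.001]]
ft_force: [-0.1, 1.0, -0.5]
gripper_width: 1.002
```

Run:
```python
from h import *
s=st(); tins('wrist')
```

```text
t 22.8167 p [ 0.5552 -0.205   0.2485] f [-0.13  1.05 -0.47] w 1.002 m [ 0.04  0.03 -0.02]
wrist
 ([454.0, 63.0], 108, [0.8083, -0.1044], [0.8091, -0.1049], [0.015, 0.015])
 ([478.0, 88.0], 385, [0.8484, -0.1338], [0.8464, -0.135], [0.136, 0.024])
 ([249.0, 172.0], 2249, [0.5561, -0.2032], [0.5561, -0.2037], [0.055, 0.056])
 ([332.0, 223.0], 1801, [0.641, -0.2743], [0.642, -0.2753], [0.057, 0.059])
 ([246.0, 281.0], 1518, [0.5335, -0.3361], [0.5329, -0.3368], [0.056, 0.063])
 ([80.0, 288.0], 326, [0.2976, -0.3326], [0.2805, -0.34], [0.111, 0.034])
 ([501.0, 348.0], 1533, [1.0734, -0.6904], [1.1271, -0.7153], [0.249, 0.46])
 ([112.0, 343.0], 116, [0.3062, -0.4408], [0.3079, -0.4453], [0.022, 0.037])
```

send_rows:
  motion:
    - [[100, 0, 0.001, -0.037, 0, 0, 0], [100, 0, 0, -0.037, 0, 0, 0], [100, 0, 0, -0.037, 0, 0, 0], [100, 0, 0, -0.037, 0, 0, 0], [100, 0, 0, -0.037, 0, 0, 0]]

```text
t: 23.28
eef_pos: [0.5559, -0.1988, 0.062]
tool_rot: [[0.991, 0.001, 0.136], [-0.136, 0.001, 0.991], [0.0, -1.0, 0.001]]
ft_force: [1.5, -1.5, -0.5]
gripper_width: 1.002
```

send_rows:
  motion:
    - [[40, 0, 0, 0, 0, 0, 0], [40, 0, 0, 0, 0, 0, 0], [40, 0, 0, 0, 0, 0, 0], [40, 0, 0, 0, 0, 0, 0], [40, 0, 0, 0, 0, 0, 0]]

```text
t: 23.7
eef_pos: [0.5567, -0.2008, 0.0653]
tool_rot: [[0.99, 0.002, 0.138], [-0.138, 0.0, 0.99], [0.002, -1.0, 0.0]]
ft_force: [-0.3, 0.8, -4.1]
gripper_width: 0.668
```

send_rows:
  motion:
    - [[40, 0, 0, 0.03, 0, 0, 0], [40, 0, 0, 0.04, 0, 0, 0], [40, 0, 0, 0.04, 0, 0, 0], [40, 0, 0, 0.04, 0, 0, 0], [40, 0, 0, 0.03, 0, 0, 0]]

```text
t: 24.12
eef_pos: [0.5558, -0.2017, 0.2475]
tool_rot: [[0.99, 0.003, 0.14], [-0.14, 0.0, 0.99], [0.003, -1.0, 0.0]]
ft_force: [2.1, 0.9, -3.5]
gripper_width: 0.669
```

send_rows:
  motion:
    - [[40, 0, 0, 0, 0, 0, 0], [40, 0, 0, 0, 0, 0, 0], [40, 0, 0, 0, 0, 0, 0]]

```text
t: 24.37
eef_pos: [0.5555, -0.2004, 0.2431]
tool_rot: [[0.99, 0.0, 0.139], [-0.139, 0.001, 0.99], [-0.0, -1.0, 0.001]]
ft_force: [-0.1, 0.4, -4.3]
gripper_width: 0.669
```

send_rows:
  motion:
    - [[40, 0, 0, 0, 0, 0, 0]]

```text
t: 24.45
eef_pos: [0.5551, -0.2006, 0.2423]
tool_rot: [[0.99, -0.002, 0.139], [-0.139, 0.001, 0.99], [-0.002, -1.0, 0.0]]
ft_force: [-0.2, -0.9, -3.8]
gripper_width: 0.668
```

send_rows:
  motion:
    - [[40, 0, 0, 0, 0, 0, 0]]

```text
t: 24.53
eef_pos: [0.5552, -0.2008, 0.2423]
tool_rot: [[0.99, -0.002, 0.139], [-0.139, 0.0, 0.99], [-0.002, -1.0, -0.0]]
ft_force: [-1.5, 0.0, -4.7]
gripper_width: 0.667
```

About −4.2 N, so full. It goes in the middle slot.

send_rows:
  motion:
    - [[40, 0.0056, 0.0351, 0, 0, 0, 0], [40, 0.0056, 0.0351, 0, 0, 0, 0], [40, 0.0056, 0.0351, 0, 0, 0, 0], [40, 0.0056, 0.0351, 0, 0, 0, 0], [40, 0.0056, 0.0351, 0, 0, 0, 0]]

```text
t: 24.95
eef_pos: [0.5834, -0.0241, 0.2426]
tool_rot: [[0.99, -0.001, 0.14], [-0.14, -0.0, 0.99], [-0.001, -1.0, -0.001]]
ft_force: [2.8, -0.6, -4.3]
gripper_width: 0.672
```

send_rows:
  motion:
    - [[40, 0.0056, 0.0351, 0, 0, 0, 0], [40, 0.0056, 0.0351, 0, 0, 0, 0], [40, 0.0056, 0.0351, 0, 0, 0, 0], [40, 0.0056, 0.0351, 0, 0, 0, 0], [40, 0.0056, 0.0351, 0, 0, 0, 0]]

```text
t: 25.37
eef_pos: [0.6114, 0.1516, 0.2424]
tool_rot: [[0.99, -0.001, 0.139], [-0.139, -0.001, 0.99], [-0.001, -1.0, -0.001]]
ft_force: [1.0, -0.5, -2.6]
gripper_width: 0.667
```

send_rows:
  motion:
    - [[40, 0, 0, 0, 0, 0, 0], [40, 0, 0, 0, 0, 0, 0]]

```text
t: 25.53
eef_pos: [0.6114, 0.1523, 0.2418]
tool_rot: [[0.991, -0.002, 0.135], [-0.135, -0.001, 0.991], [-0.002, -1.0, -0.002]]
ft_force: [-0.6, -1.1, -4.0]
gripper_width: 0.667
```

send_rows:
  motion:
    - [[40, 0, 0, -0.04, 0, 0, 0], [40, 0, 0, -0.04, 0, 0, 0], [40, 0, 0, -0.04, 0, 0, 0], [40, 0, 0, -0.03, 0, 0, 0], [40, 0, 0, -0.012, 0, 0, 0]]

```text
t: 25.95
eef_pos: [0.6094, 0.1481, 0.0768]
tool_rot: [[0.99, -0.005, 0.141], [-0.141, -0.003, 0.99], [-0.005, -1.0, -0.003]]
ft_force: [-0.9, 0.0, -3.4]
gripper_width: 0.667
```

send_rows:
  motion:
    - [[40, 0, 0, 0, 0, 0, 0], [40, 0, 0, -0.002, 0, 0, 0], [40, 0, 0, -0.002, 0, 0, 0]]

```text
t: 26.2
eef_pos: [0.6131, 0.1495, 0.0792]
tool_rot: [[0.99, 0.002, 0.14], [-0.14, 0.001, 0.99], [0.002, -1.0, 0.001]]
ft_force: [0.8, 1.1, -3.1]
gripper_width: 0.671
```

send_rows:
  motion:
    - [[40, 0, 0, -0.003, 0, 0, 0], [40, 0, 0, -0.002, 0, 0, 0], [40, 0, 0, -0.002, 0, 0, 0], [40, 0, 0, 0, 0, 0, 0]]

```text
t: 26.53
eef_pos: [0.6121, 0.1502, 0.0709]
tool_rot: [[0.99, 0.001, 0.139], [-0.139, 0.001, 0.99], [0.001, -1.0, 0.001]]
ft_force: [1.0, 0.6, -0.1]
gripper_width: 0.675
```

send_rows:
  motion:
    - [[40, 0, 0, -0.001, 0, 0, 0], [80, 0, 0, 0, 0, 0, 0], [80, 0, 0, 0, 0, 0, 0], [80, 0, 0, 0, 0, 0, 0]]

```text
t: 26.87
eef_pos: [0.6119, 0.15, 0.0696]
tool_rot: [[0.99, 0.0, 0.139], [-0.139, 0.0, 0.99], [0.0, -1.0, 0.0]]
ft_force: [0.1, -0.3, 0.4]
gripper_width: 0.802
```

send_rows:
  motion:
    - [[80, 0, 0, 0.03, 0, 0, 0], [80, 0, 0, 0.03, 0, 0, 0], [80, 0, 0, 0.04, 0, 0, 0], [80, 0, 0, 0.04, 0, 0, 0], [80, 0, 0, 0.04, 0, 0, 0]]

```text
t: 27.28
eef_pos: [0.6115, 0.1495, 0.2511]
tool_rot: [[0.99, -0.0, 0.14], [-0.14, -0.0, 0.99], [-0.0, -1.0, -0.001]]
ft_force: [0.2, 0.7, -0.6]
gripper_width: 0.801
```

Run:
```python
from h import *
s=st(); tins('top'); tins('wrist')
```

```text
t 27.2833 p [0.6115 0.1495 0.2511] f [ 0.24  0.7  -0.61] w 0.801 m [ 0.01 -0.04  0.06]
top
 ([299.0, 67.0], 189, [0.8832, -0.1313], [0.8815, -0.1312], [0.195, 0.034])
 ([63.0, 68.0], 2421, [0.8784, 0.5369], [0.8792, 0.537], [0.165, 0.162])
 ([475.0, 73.0], 893, [0.8672, -0.6295], [0.868, -0.6287], [0.082, 0.167])
 ([353.0, 149.0], 355, [0.6421, -0.2772], [0.6424, -0.278], [0.057, 0.058])
 ([198.0, 159.0], 346, [0.6127, 0.146], [0.6128, 0.1456], [0.056, 0.055])
 ([378.0, 188.0], 365, [0.5329, -0.34], [0.5326, -0.3398], [0.058, 0.059])
 ([390.0, 296.0], 128, [0.2508, -0.3572], [0.2429, -0.3576], [0.077, 0.013])
wrist
 ([27.0, 31.0], 1311, [0.3737, 0.3697], [0.3725, 0.3704], [0.066, 0.061])
 ([458.0, 40.0], 165, [0.8905, 0.2813], [0.8907, 0.2816], [0.021, 0.019])
 ([237.0, 93.0], 1390, [0.6161, 0.2334], [0.6195, 0.2302], [0.049, 0.047])
 ([470.0, 102.0], 189, [0.9029, 0.2043], [0.9031, 0.2041], [0.026, 0.018])
 ([453.0, 109.0], 102, [0.873, 0.1962], [0.8733, 0.1967], [0.012, 0.018])
 ([474.0, 132.0], 184, [0.9106, 0.1659], [0.9103, 0.1654], [0.027, 0.019])
 ([251.0, 182.0], 1256, [0.6172, 0.1383], [0.6139, 0.1398], [0.051, 0.044])
 ([447.0, 288.0], 239, [0.8977, -0.0743], [0.8937, -0.062], [0.103, 0.054])
 ([498.0, 343.0], 2388, [1.1323, -0.329], [1.1994, -0.3516], [0.289, 0.544])
```

send_rows:
  motion:
    - [[100, -0.0056, -0.035, 0, 0, 0, 0], [100, -0.0056, -0.035, 0, 0, 0, 0], [100, -0.0056, -0.035, 0, 0, 0, 0], [100, -0.0056, -0.035, 0, 0, 0, 0], [100, -0.0056, -0.035, 0, 0, 0, 0]]

```text
t: 27.8
eef_pos: [0.5832, -0.0266, 0.2495]
tool_rot: [[0.99, 0.0, 0.139], [-0.139, 0.0, 0.99], [0.0, -1.0, 0.0]]
ft_force: [1.2, 0.4, -0.1]
gripper_width: 0.999
```

send_rows:
  motion:
    - [[100, -0.0056, -0.035, 0, 0, 0, 0], [100, -0.0056, -0.035, 0, 0, 0, 0], [100, -0.0056, -0.035, 0, 0, 0, 0], [100, -0.0056, -0.035, 0, 0, 0, 0], [100, -0.0056, -0.035, 0, 0, 0, 0]]

```text
t: 28.22
eef_pos: [0.5552, -0.2017, 0.2495]
tool_rot: [[0.99, 0.0, 0.139], [-0.139, 0.0, 0.99], [0.0, -1.0, 0.0]]
ft_force: [1.0, 0.2, -0.0]
gripper_width: 0.999
```

send_rows:
  motion:
    - [[100, -0.0056, -0.035, 0, 0, 0, 0], [100, -0.0056, -0.035, 0, 0, 0, 0], [100, -0.0056, -0.035, 0, 0, 0, 0], [100, -0.0056, -0.035, 0, 0, 0, 0], [100, 0, 0, 0, 0, 0, 0]]

```text
t: 28.63
eef_pos: [0.53, -0.3475, 0.2501]
tool_rot: [[0.989, 0.0, 0.147], [-0.147, -0.003, 0.989], [0.0, -1.0, -0.003]]
ft_force: [-0.8, 0.2, 0.3]
gripper_width: 1.0
```

Run:
```python
from h import *
s=st(); im,_=tins('wrist'); cv2.imwrite('pics/w5.png',im)
```

```text
t 28.6333 p [ 0.53   -0.3475  0.2501] f [-0.76  0.22  0.27] w 1.0 m [-0.    0.07 -0.03]
wrist
 ([498.0, 5.0], 124, [0.8835, -0.1642], [0.8808, -0.1644], [0.063, 0.012])
 ([347.0, 94.0], 2217, [0.6417, -0.2783], [0.6422, -0.2784], [0.056, 0.055])
 ([250.0, 166.0], 2257, [0.5331, -0.3406], [0.5329, -0.3411], [0.056, 0.055])
 ([60.0, 220.0], 501, [0.2843, -0.3713], [0.2747, -0.4113], [0.1, 0.121])
 ([473.0, 304.0], 1481, [0.8771, -0.6264], [0.8775, -0.6365], [0.083, 0.167])
 ([504.0, 338.0], 834, [1.0398, -0.7959], [1.0845, -0.8311], [0.196, 0.367])
```

send_rows:
  motion:
    - [[100, 0.0015, 0.002, -0.037, 0, 0, 0], [100, 0, 0, -0.037, 0, 0, 0], [100, 0, 0, -0.037, 0, 0, 0], [100, 0, 0, -0.037, 0, 0, 0], [100, 0, 0, -0.037, 0, 0, 0]]

```text
t: 29.1
eef_pos: [0.5352, -0.3369, 0.0626]
tool_rot: [[0.99, 0.0, 0.138], [-0.138, 0.0, 0.99], [0.0, -1.0, 0.0]]
ft_force: [0.7, -1.5, -0.5]
gripper_width: 0.999
```

send_rows:
  motion:
    - [[40, 0, 0, 0, 0, 0, 0], [40, 0, 0, 0, 0, 0, 0], [40, 0, 0, 0, 0, 0, 0], [40, 0, 0, 0, 0, 0, 0], [40, 0, 0, 0, 0, 0, 0]]

```text
t: 29.52
eef_pos: [0.5359, -0.3383, 0.0664]
tool_rot: [[0.99, 0.003, 0.139], [-0.139, -0.001, 0.99], [0.003, -1.0, -0.0]]
ft_force: [0.6, -0.2, -3.4]
gripper_width: 0.672
```

send_rows:
  motion:
    - [[40, 0, 0, 0.03, 0, 0, 0], [40, 0, 0, 0.04, 0, 0, 0], [40, 0, 0, 0.04, 0, 0, 0], [40, 0, 0, 0.04, 0, 0, 0], [40, 0, 0, 0.03, 0, 0, 0]]

```text
t: 29.93
eef_pos: [0.535, -0.3387, 0.2489]
tool_rot: [[0.99, 0.003, 0.14], [-0.14, -0.001, 0.99], [0.003, -1.0, -0.0]]
ft_force: [1.2, -0.5, -3.7]
gripper_width: 0.669
```

send_rows:
  motion:
    - [[40, 0, 0, 0, 0, 0, 0], [40, 0, 0, 0, 0, 0, 0], [40, 0, 0, 0, 0, 0, 0]]

```text
t: 30.18
eef_pos: [0.5348, -0.3375, 0.2443]
tool_rot: [[0.99, 0.001, 0.139], [-0.139, 0.001, 0.99], [0.0, -1.0, 0.001]]
ft_force: [0.0, -0.8, -4.2]
gripper_width: 0.667
```

send_rows:
  motion:
    - [[40, 0, 0, 0, 0, 0, 0]]

```text
t: 30.27
eef_pos: [0.5345, -0.3375, 0.2434]
tool_rot: [[0.99, -0.001, 0.139], [-0.139, 0.001, 0.99], [-0.001, -1.0, 0.001]]
ft_force: [-0.4, 0.6, -3.8]
gripper_width: 0.67
```

send_rows:
  motion:
    - [[40, 0, 0, 0, 0, 0, 0]]

```text
t: 30.35
eef_pos: [0.5345, -0.3377, 0.2433]
tool_rot: [[0.99, -0.002, 0.139], [-0.139, 0.001, 0.99], [-0.002, -1.0, 0.0]]
ft_force: [0.5, -0.5, -4.4]
gripper_width: 0.666
```

Run:
```python
from h import *
s=st(); tins('top')
```

```text
t 30.35 p [ 0.5345 -0.3377  0.2433] f [ 0.49 -0.52 -4.37] w 0.666 m [ 0.03 -0.03  0.  ]
top
 ([299.0, 67.0], 191, [0.8829, -0.1313], [0.88, -0.1312], [0.198, 0.034])
 ([63.0, 68.0], 2421, [0.8784, 0.537], [0.8792, 0.537], [0.165, 0.162])
 ([476.0, 72.0], 866, [0.8684, -0.6319], [0.8711, -0.6287], [0.076, 0.167])
 ([353.0, 149.0], 334, [0.6434, -0.2763], [0.6424, -0.278], [0.057, 0.058])
 ([169.0, 155.0], 356, [0.6238, 0.2261], [0.6238, 0.2264], [0.057, 0.058])
 ([198.0, 159.0], 349, [0.6128, 0.1463], [0.6128, 0.1457], [0.056, 0.055])
 ([109.0, 248.0], 394, [0.372, 0.3708], [0.3724, 0.3703], [0.055, 0.061])
 ([390.0, 296.0], 130, [0.2504, -0.3571], [0.2429, -0.3576], [0.077, 0.013])
```

About −4.1 N, so full. It goes in the −y slot.

send_rows:
  motion:
    - [[40, 0.0056, 0.0341, 0, 0, 0, 0], [40, 0.0056, 0.0341, 0, 0, 0, 0], [40, 0.0056, 0.0341, 0, 0, 0, 0], [40, 0.0056, 0.0341, 0, 0, 0, 0], [40, 0.0056, 0.0341, 0, 0, 0, 0]]

```text
t: 30.82
eef_pos: [0.5626, -0.1661, 0.2438]
tool_rot: [[0.99, -0.001, 0.14], [-0.14, -0.0, 0.99], [-0.001, -1.0, -0.0]]
ft_force: [1.5, -0.8, -3.7]
gripper_width: 0.668
```

send_rows:
  motion:
    - [[40, 0.0056, 0.0341, 0, 0, 0, 0], [40, 0.0056, 0.0341, 0, 0, 0, 0], [40, 0.0056, 0.0341, 0, 0, 0, 0], [40, 0.0056, 0.0341, 0, 0, 0, 0], [40, 0.0056, 0.0341, 0, 0, 0, 0]]

```text
t: 31.23
eef_pos: [0.5907, 0.0046, 0.2439]
tool_rot: [[0.99, -0.001, 0.139], [-0.139, -0.0, 0.99], [-0.001, -1.0, -0.0]]
ft_force: [1.2, 0.1, -3.7]
gripper_width: 0.67
```

send_rows:
  motion:
    - [[40, 0.0056, 0.0341, 0, 0, 0, 0], [40, 0.0056, 0.0341, 0, 0, 0, 0], [40, 0, 0, 0, 0, 0, 0], [40, 0, 0, 0, 0, 0, 0]]

```text
t: 31.57
eef_pos: [0.602, 0.0734, 0.2434]
tool_rot: [[0.991, -0.001, 0.135], [-0.135, -0.001, 0.991], [-0.001, -1.0, -0.001]]
ft_force: [-0.3, -0.5, -3.8]
gripper_width: 0.668
```

send_rows:
  motion:
    - [[40, 0, 0, -0.04, 0, 0, 0], [40, 0, 0, -0.04, 0, 0, 0], [40, 0, 0, -0.04, 0, 0, 0], [40, 0, 0, -0.03, 0, 0, 0], [40, 0, 0, -0.012, 0, 0, 0]]

```text
t: 31.98
eef_pos: [0.5998, 0.0694, 0.0783]
tool_rot: [[0.99, -0.005, 0.141], [-0.141, -0.002, 0.99], [-0.005, -1.0, -0.003]]
ft_force: [-1.2, 0.8, -4.1]
gripper_width: 0.666
```

send_rows:
  motion:
    - [[40, 0, 0, 0, 0, 0, 0], [40, 0, 0, -0.002, 0, 0, 0], [40, 0, 0, -0.003, 0, 0, 0], [40, 0, 0, -0.002, 0, 0, 0], [40, 0, 0, 0, 0, 0, 0]]

```text
t: 32.4
eef_pos: [0.6026, 0.0714, 0.0763]
tool_rot: [[0.99, 0.001, 0.139], [-0.139, 0.001, 0.99], [0.001, -1.0, 0.001]]
ft_force: [-0.4, -0.1, -3.5]
gripper_width: 0.666
```

send_rows:
  motion:
    - [[40, 0, 0, -0.002, 0, 0, 0], [40, 0, 0, -0.002, 0, 0, 0], [40, 0, 0, -0.001, 0, 0, 0], [40, 0, 0, 0, 0, 0, 0]]

```text
t: 32.73
eef_pos: [0.6024, 0.0714, 0.0714]
tool_rot: [[0.99, 0.001, 0.139], [-0.139, 0.001, 0.99], [0.0, -1.0, 0.001]]
ft_force: [-7.1, 1.9, 16.0]
gripper_width: 0.671
```

send_rows:
  motion:
    - [[80, 0, 0, 0, 0, 0, 0], [80, 0, 0, 0, 0, 0, 0], [80, 0, 0, 0, 0, 0, 0]]

```text
t: 32.98
eef_pos: [0.6022, 0.0712, 0.0705]
tool_rot: [[0.99, 0.0, 0.139], [-0.139, 0.0, 0.99], [0.0, -1.0, 0.0]]
ft_force: [-0.2, -0.1, -0.0]
gripper_width: 0.801
```

send_rows:
  motion:
    - [[80, 0, 0, 0.03, 0, 0, 0], [80, 0, 0, 0.03, 0, 0, 0], [80, 0, 0, 0.04, 0, 0, 0], [80, 0, 0, 0.04, 0, 0, 0], [80, 0, 0, 0.04, 0, 0, 0]]

```text
t: 33.4
eef_pos: [0.6017, 0.0707, 0.2521]
tool_rot: [[0.99, -0.0, 0.14], [-0.14, -0.0, 0.99], [-0.0, -1.0, -0.001]]
ft_force: [0.9, 1.7, 0.7]
gripper_width: 0.801
```

Run:
```python
from h import *
s=st(); tins('top')
```

```text
t 33.4 p [0.6017 0.0707 0.2521] f [0.89 1.68 0.66] w 0.801 m [ 0.01 -0.13 -0.01]
top
 ([299.0, 67.0], 191, [0.8824, -0.1311], [0.88, -0.1312], [0.198, 0.034])
 ([63.0, 68.0], 2423, [0.8784, 0.5369], [0.8792, 0.537], [0.165, 0.162])
 ([475.0, 73.0], 893, [0.8672, -0.6296], [0.868, -0.6287], [0.082, 0.167])
 ([353.0, 149.0], 355, [0.6421, -0.2772], [0.6424, -0.278], [0.057, 0.058])
 ([228.0, 163.0], 300, [0.6012, 0.0646], [0.6018, 0.0663], [0.056, 0.049])
 ([390.0, 297.0], 132, [0.2496, -0.3572], [0.2429, -0.3576], [0.077, 0.013])
```

send_rows:
  motion:
    - [[100, 0.004, -0.0348, 0, 0, 0, 0], [100, 0.004, -0.0348, 0, 0, 0, 0], [100, 0.004, -0.0348, 0, 0, 0, 0], [100, 0.004, -0.0348, 0, 0, 0, 0], [100, 0.004, -0.0348, 0, 0, 0, 0]]

```text
t: 33.87
eef_pos: [0.6221, -0.1043, 0.2504]
tool_rot: [[0.99, 0.0, 0.139], [-0.139, 0.0, 0.99], [0.0, -1.0, 0.0]]
ft_force: [-0.0, 0.9, -0.5]
gripper_width: 1.001
```

send_rows:
  motion:
    - [[100, 0.004, -0.0348, 0, 0, 0, 0], [100, 0.004, -0.0348, 0, 0, 0, 0], [100, 0.004, -0.0348, 0, 0, 0, 0], [100, 0.004, -0.0348, 0, 0, 0, 0], [100, 0.004, -0.0348, 0, 0, 0, 0]]

```text
t: 34.28
eef_pos: [0.6421, -0.2786, 0.2501]
tool_rot: [[0.99, -0.0, 0.139], [-0.139, 0.0, 0.99], [-0.0, -1.0, 0.0]]
ft_force: [0.5, 0.7, 0.2]
gripper_width: 1.002
```

send_rows:
  motion:
    - [[100, 0, 0, 0, 0, 0, 0], [100, 0, 0, 0, 0, 0, 0]]

```text
t: 34.45
eef_pos: [0.6411, -0.2799, 0.2501]
tool_rot: [[0.99, -0.001, 0.143], [-0.143, -0.001, 0.99], [-0.0, -1.0, -0.001]]
ft_force: [0.4, 0.3, -0.7]
gripper_width: 1.002
```

Run:
```python
from h import *
s=st(); im,_=tins('wrist'); cv2.imwrite('pics/w6.png',im)
```

```text
t 34.45 p [ 0.6411 -0.2799  0.2501] f [ 0.4   0.3  -0.68] w 1.002 m [ 0.06 -0.04 -0.03]
wrist
 ([418.0, 33.0], 837, [0.8513, -0.1453], [0.8539, -0.1501], [0.187, 0.041])
 ([250.0, 171.0], 2242, [0.6432, -0.2775], [0.6432, -0.2781], [0.056, 0.056])
 ([40.0, 269.0], 1422, [0.3186, -0.376], [0.2927, -0.391], [0.121, 0.106])
 ([499.0, 341.0], 2191, [1.1399, -0.735], [1.2029, -0.7626], [0.276, 0.522])
 ([398.0, 366.0], 458, [0.8563, -0.6638], [0.8611, -0.6509], [0.06, 0.154])
```

send_rows:
  motion:
    - [[100, 0.001, 0, -0.037, 0, 0, 0], [100, 0, 0, -0.037, 0, 0, 0], [100, 0, 0, -0.037, 0, 0, 0], [100, 0, 0, -0.037, 0, 0, 0], [100, 0, 0, -0.038, 0, 0, 0]]

```text
t: 34.92
eef_pos: [0.6436, -0.2747, 0.0629]
tool_rot: [[0.991, 0.0, 0.137], [-0.137, 0.001, 0.991], [0.0, -1.0, 0.001]]
ft_force: [1.0, -0.4, 0.1]
gripper_width: 1.001
```

send_rows:
  motion:
    - [[40, 0, 0, 0, 0, 0, 0], [40, 0, 0, 0, 0, 0, 0], [40, 0, 0, 0, 0, 0, 0], [40, 0, 0, 0, 0, 0, 0], [40, 0, 0, 0, 0, 0, 0]]

```text
t: 35.33
eef_pos: [0.6442, -0.277, 0.0667]
tool_rot: [[0.99, 0.003, 0.139], [-0.139, -0.001, 0.99], [0.003, -1.0, -0.0]]
ft_force: [-0.5, -0.5, -0.4]
gripper_width: 0.671
```

send_rows:
  motion:
    - [[40, 0, 0, 0.03, 0, 0, 0], [40, 0, 0, 0.04, 0, 0, 0], [40, 0, 0, 0.04, 0, 0, 0], [40, 0, 0, 0.04, 0, 0, 0], [40, 0, 0, 0.03, 0, 0, 0]]

```text
t: 35.75
eef_pos: [0.6433, -0.2776, 0.2494]
tool_rot: [[0.99, 0.004, 0.14], [-0.14, -0.001, 0.99], [0.004, -1.0, -0.0]]
ft_force: [0.7, -0.7, -1.5]
gripper_width: 0.67
```

send_rows:
  motion:
    - [[40, 0, 0, 0, 0, 0, 0], [40, 0, 0, 0, 0, 0, 0], [40, 0, 0, 0, 0, 0, 0]]

```text
t: 36.0
eef_pos: [0.643, -0.2765, 0.2447]
tool_rot: [[0.99, 0.001, 0.139], [-0.139, 0.001, 0.99], [0.001, -1.0, 0.001]]
ft_force: [-0.4, 0.1, -1.8]
gripper_width: 0.674
```

send_rows:
  motion:
    - [[40, 0, 0, 0, 0, 0, 0]]

```text
t: 36.08
eef_pos: [0.6427, -0.2764, 0.2436]
tool_rot: [[0.99, -0.001, 0.139], [-0.139, 0.001, 0.99], [-0.001, -1.0, 0.001]]
ft_force: [-0.1, 0.1, -1.0]
gripper_width: 0.67
```

send_rows:
  motion:
    - [[40, 0, 0, 0, 0, 0, 0]]

```text
t: 36.17
eef_pos: [0.6427, -0.2766, 0.2433]
tool_rot: [[0.99, -0.002, 0.139], [-0.139, 0.001, 0.99], [-0.002, -1.0, 0.0]]
ft_force: [0.8, 0.7, -1.3]
gripper_width: 0.668
```

About −1.3 N, so empty. It goes in the crate's middle.

send_rows:
  motion:
    - [[40, -0.0157, 0.0334, 0, 0, 0, 0], [40, -0.0157, 0.0334, 0, 0, 0, 0], [40, -0.0157, 0.0334, 0, 0, 0, 0], [40, -0.0157, 0.0334, 0, 0, 0, 0], [40, -0.0157, 0.0334, 0, 0, 0, 0]]

```text
t: 36.58
eef_pos: [0.5632, -0.1086, 0.2434]
tool_rot: [[0.99, -0.002, 0.139], [-0.139, -0.0, 0.99], [-0.002, -1.0, -0.0]]
ft_force: [1.0, 0.7, -0.3]
gripper_width: 0.67
```

send_rows:
  motion:
    - [[40, -0.0157, 0.0334, 0, 0, 0, 0], [40, -0.0157, 0.0334, 0, 0, 0, 0], [40, -0.0157, 0.0334, 0, 0, 0, 0], [40, -0.0157, 0.0334, 0, 0, 0, 0], [40, -0.0157, 0.0334, 0, 0, 0, 0]]

```text
t: 37.0
eef_pos: [0.4849, 0.058, 0.2438]
tool_rot: [[0.99, -0.001, 0.139], [-0.139, -0.0, 0.99], [-0.001, -1.0, -0.001]]
ft_force: [1.2, 0.9, -0.4]
gripper_width: 0.669
```

send_rows:
  motion:
    - [[40, -0.0157, 0.0334, 0, 0, 0, 0], [40, -0.0157, 0.0334, 0, 0, 0, 0], [40, -0.0157, 0.0334, 0, 0, 0, 0], [40, -0.0157, 0.0334, 0, 0, 0, 0], [40, -0.0157, 0.0334, 0, 0, 0, 0]]

```text
t: 37.42
eef_pos: [0.4064, 0.2251, 0.2442]
tool_rot: [[0.99, -0.0, 0.139], [-0.139, 0.0, 0.99], [-0.001, -1.0, 0.0]]
ft_force: [0.8, 0.6, -0.6]
gripper_width: 0.666
```

send_rows:
  motion:
    - [[40, -0.0157, 0.0334, 0, 0, 0, 0], [40, -0.0157, 0.0334, 0, 0, 0, 0], [40, 0, 0, 0, 0, 0, 0], [40, 0, 0, 0, 0, 0, 0]]

```text
t: 37.75
eef_pos: [0.3752, 0.2921, 0.2439]
tool_rot: [[0.991, 0.0, 0.135], [-0.135, -0.001, 0.991], [0.0, -1.0, -0.001]]
ft_force: [-0.1, -0.9, -1.3]
gripper_width: 0.668
```

Run:
```python
from h import *
s=st(); tins('top')
```

```text
t 37.75 p [0.3752 0.2921 0.2439] f [-0.12 -0.92 -1.31] w 0.668 m [-0.05 -0.05  0.04]
top
 ([299.0, 67.0], 191, [0.8831, -0.1312], [0.88, -0.1312], [0.198, 0.034])
 ([63.0, 68.0], 2422, [0.8784, 0.5369], [0.8792, 0.537], [0.165, 0.162])
 ([475.0, 73.0], 895, [0.8672, -0.6295], [0.868, -0.6287], [0.082, 0.167])
 ([169.0, 155.0], 357, [0.6237, 0.226], [0.6238, 0.2264], [0.057, 0.058])
 ([198.0, 159.0], 348, [0.6128, 0.1463], [0.6128, 0.1457], [0.056, 0.055])
 ([227.0, 163.0], 346, [0.6021, 0.0677], [0.6018, 0.0679], [0.056, 0.052])
 ([126.0, 241.0], 283, [0.3895, 0.3275], [0.3921, 0.3274], [0.063, 0.042])
 ([390.0, 297.0], 131, [0.25, -0.3571], [0.2429, -0.3576], [0.077, 0.013])
```

send_rows:
  motion:
    - [[40, 0, -0.001, -0.04, 0, 0, 0], [40, 0, 0, -0.04, 0, 0, 0], [40, 0, 0, -0.04, 0, 0, 0], [40, 0, 0, -0.034, 0, 0, 0], [40, 0, 0, -0.012, 0, 0, 0]]

```text
t: 38.22
eef_pos: [0.3755, 0.2865, 0.0743]
tool_rot: [[0.99, -0.003, 0.142], [-0.142, -0.005, 0.99], [-0.002, -1.0, -0.005]]
ft_force: [-1.2, -0.3, -0.9]
gripper_width: 0.672
```

send_rows:
  motion:
    - [[40, 0, 0, 0, 0, 0, 0], [40, 0, 0, -0.002, 0, 0, 0], [40, 0, 0, -0.002, 0, 0, 0], [40, 0, 0, 0, 0, 0, 0]]

```text
t: 38.55
eef_pos: [0.3769, 0.2899, 0.0753]
tool_rot: [[0.99, 0.001, 0.139], [-0.139, 0.002, 0.99], [0.001, -1.0, 0.002]]
ft_force: [-0.1, -0.4, -0.8]
gripper_width: 0.671
```

send_rows:
  motion:
    - [[40, 0, 0, -0.002, 0, 0, 0], [40, 0, 0, -0.002, 0, 0, 0], [40, 0, 0, 0, 0, 0, 0], [40, 0, 0, 0, 0, 0, 0]]

```text
t: 38.88
eef_pos: [0.3763, 0.2898, 0.0706]
tool_rot: [[0.99, 0.0, 0.139], [-0.139, 0.0, 0.99], [0.0, -1.0, 0.0]]
ft_force: [0.2, 0.2, -1.7]
gripper_width: 0.671
```

send_rows:
  motion:
    - [[78, 0, 0, 0, 0, 0, 0], [78, 0, 0, 0, 0, 0, 0], [78, 0, 0, 0, 0, 0, 0], [78, 0, 0, 0, 0, 0, 0]]

```text
t: 39.22
eef_pos: [0.3764, 0.2896, 0.0704]
tool_rot: [[0.99, 0.0, 0.139], [-0.139, 0.0, 0.99], [0.0, -1.0, 0.0]]
ft_force: [0.6, -0.5, -0.2]
gripper_width: 0.779
```

send_rows:
  motion:
    - [[78, 0, 0, 0.03, 0, 0, 0], [78, 0, 0, 0.03, 0, 0, 0], [78, 0, 0, 0.04, 0, 0, 0], [78, 0, 0, 0.04, 0, 0, 0], [78, 0, 0, 0.04, 0, 0, 0]]

```text
t: 39.63
eef_pos: [0.3766, 0.2886, 0.2516]
tool_rot: [[0.99, -0.0, 0.141], [-0.141, -0.002, 0.99], [0.0, -1.0, -0.002]]
ft_force: [-0.6, 0.8, 2.4]
gripper_width: 0.78
```

Run:
```python
from h import *
s=st(); a,_=tins('top'); b,_=tins('wrist'); cv2.imwrite('pics/p7.png',cv2.resize(np.hstack([a,b]),(800,300)))
```

```text
t 39.6333 p [0.3766 0.2886 0.2516] f [-0.65  0.82  2.36] w 0.78 m [0.02 0.04 0.  ]
top
 ([299.0, 67.0], 190, [0.8833, -0.1313], [0.88, -0.1312], [0.198, 0.034])
 ([63.0, 68.0], 2421, [0.8783, 0.5369], [0.8792, 0.537], [0.165, 0.162])
 ([475.0, 73.0], 894, [0.8672, -0.6296], [0.868, -0.6287], [0.082, 0.167])
 ([169.0, 155.0], 358, [0.6237, 0.226], [0.6238, 0.2263], [0.057, 0.058])
 ([198.0, 159.0], 349, [0.6128, 0.1463], [0.6128, 0.1457], [0.056, 0.055])
 ([227.0, 163.0], 347, [0.602, 0.0676], [0.6018, 0.0679], [0.056, 0.052])
 ([141.0, 246.0], 384, [0.3773, 0.2868], [0.3779, 0.2867], [0.055, 0.056])
 ([390.0, 296.0], 130, [0.2504, -0.3572], [0.2429, -0.3576], [0.077, 0.013])
wrist
 ([226.0, 95.0], 2034, [0.3684, 0.3739], [0.37, 0.3721], [0.055, 0.055])
 ([249.0, 181.0], 1471, [0.3796, 0.2817], [0.3767, 0.2832], [0.054, 0.047])
 ([442.0, 197.0], 1297, [0.6213, 0.2273], [0.6224, 0.2266], [0.064, 0.06])
 ([430.0, 252.0], 1096, [0.6109, 0.1482], [0.6119, 0.1472], [0.065, 0.064])
 ([423.0, 291.0], 362, [0.6113, 0.0787], [0.6084, 0.0738], [0.049, 0.058])
 ([464.0, 347.0], 140, [0.759, -0.1177], [0.7782, -0.1381], [0.141, 0.208])
 ([491.0, 377.0], 230, [0.9375, -0.3316], [0.9612, -0.3371], [0.145, 0.174])
```

View pics/p7.png

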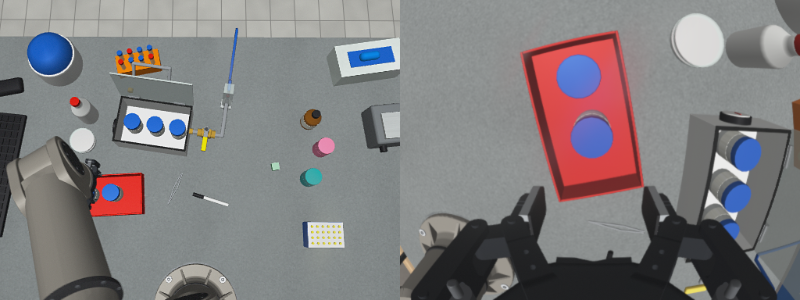

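All five are stored: three in the box (top view px (132,120), (154,124), (177,128)) and two in the crate. Now back to the lid bar.

send_rows:
  motion:
    - [[50, 0.0326, -0.0144, 0.027, 0, 0, 0], [50, 0.0326, -0.0144, 0.027, 0, 0, 0], [50, 0.0326, -0.0144, 0.027, 0, 0, 0], [50, 0.0326, -0.0144, 0.027, 0, 0, 0], [50, 0.0326, -0.0144, 0, 0, 0, 0]]

```text
t: 40.15
eef_pos: [0.5307, 0.2225, 0.3551]
tool_rot: [[0.99, 0.004, 0.138], [-0.138, 0.004, 0.99], [0.003, -1.0, 0.004]]
ft_force: [-0.7, 0.6, 1.6]
gripper_width: 0.497
```

send_rows:
  motion:
    - [[50, 0.0326, -0.0144, 0, 0, 0, 0], [50, 0.0326, -0.0144, 0, 0, 0, 0], [50, 0.0326, -0.0144, 0, 0, 0, 0], [50, 0.0326, -0.0144, 0, 0, 0, 0], [50, 0.0326, -0.0144, 0, 0, 0, 0]]

```text
t: 40.57
eef_pos: [0.6923, 0.1498, 0.35]
tool_rot: [[0.99, -0.001, 0.139], [-0.139, 0.0, 0.99], [-0.001, -1.0, -0.0]]
ft_force: [-0.2, 1.5, 0.8]
gripper_width: 0.499
```

send_rows:
  motion:
    - [[50, 0.0326, -0.0144, 0, 0, 0, 0], [50, 0, 0, 0, 0, 0, 0], [50, 0, 0, 0, 0, 0, 0]]

```text
t: 40.82
eef_pos: [0.7245, 0.1338, 0.3497]
tool_rot: [[0.99, -0.001, 0.143], [-0.143, -0.002, 0.99], [-0.001, -1.0, -0.002]]
ft_force: [-1.2, 0.1, -0.4]
gripper_width: 0.502
```

Run:
```python
from h import *
s=st(); im,c=grab('wrist'); cv2.imwrite('pics/w8.png',im)
```

```text
t 40.8167 p [0.7245 0.1338 0.3497] f [-1.24  0.08 -0.39] w 0.502 m [-0.02 -0.01  0.02]
```

View pics/w8.png

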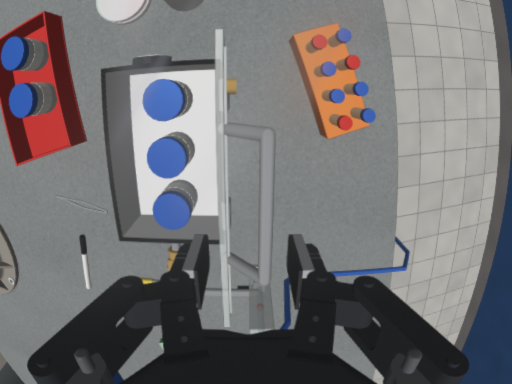

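The bar shows at about (267,130)–(265,282), with the lid upright at column 222.

Run:
```python
from h import *
c=bot.get_calibration('wrist')
for p in((267,132),(265,280),(266.5,205)): print(onz(c,*p,.285,True))
```

```text
[0.74336697 0.19040557 0.285     ]
[0.72886409 0.08105985 0.285     ]
[0.73700039 0.1419169  0.285     ]
```

send_rows:
  motion:
    - [[50, 0.0112, 0, 0, 0, 0, 0], [50, 0, 0, -0.02, 0, 0, 0], [50, 0, 0, -0.02, 0, 0, 0], [50, 0, 0, -0.016, 0, 0, 0], [50, 0, 0, 0, 0, 0, 0]]

```text
t: 41.28
eef_pos: [0.7325, 0.1384, 0.292]
tool_rot: [[0.991, -0.004, 0.137], [-0.137, 0.0, 0.991], [-0.004, -1.0, -0.0]]
ft_force: [-0.3, 0.9, 0.9]
gripper_width: 0.497
```

send_rows:
  motion:
    - [[0, 0, 0, 0, 0, 0, 0], [0, 0, 0, 0, 0, 0, 0], [0, 0, 0, 0, 0, 0, 0], [0, 0, 0, 0, 0, 0, 0], [0, 0, 0, 0, 0, 0, 0]]

```text
t: 41.7
eef_pos: [0.7351, 0.1368, 0.297]
tool_rot: [[0.99, 0.002, 0.139], [-0.139, 0.001, 0.99], [0.002, -1.0, 0.001]]
ft_force: [-0.9, 1.6, 7.9]
gripper_width: 0.098
```

Run:
```python
from h import *
s=st(); p=s['eef_pos']; ex=np.array([np.cos(-.138),np.sin(-.138)]); hx=.083
ctr=np.array([.611,.150]); v=(p[:2]-ctr)@ex-hx; z=p[2]-.008-.096; a1=np.arctan2(z,-v); a0=np.arctan2(.034,.188); print(v,z,np.hypot(v,z),'lid',a1-a0)
N=30; q=None
for i in range(N+1):
    a=a1+(a0-.02-a1)*i/N; w=np.array([-.192*np.cos(a),.192*np.sin(a)])
    if q is not None: d=w-q; print(np.round([d[0]*ex[0],d[0]*ex[1],d[1]],4).tolist())
    q=w
```

```text
t 41.7 p [0.7351 0.1368 0.297 ] f [-0.9  1.6  7.9] w 0.098 m [ 0.41  0.17 -0.02]
0.041707022530746096 0.19295173743283303 0.19740782331693216 lid 1.6047567439939816
[-0.0101, 0.0014, 0.0019]
[-0.0102, 0.0014, 0.0014]
[-0.0103, 0.0014, 0.0008]
[-0.0103, 0.0014, 0.0002]
[-0.0103, 0.0014, -0.0003]
[-0.0103, 0.0014, -0.0009]
[-0.0102, 0.0014, -0.0014]
[-0.0101, 0.0014, -0.002]
[-0.01, 0.0014, -0.0025]
[-0.0098, 0.0014, -0.0031]
[-0.0097, 0.0013, -0.0036]
[-0.0094, 0.0013, -0.0041]
[-0.0092, 0.0013, -0.0047]
[-0.0089, 0.0012, -0.0052]
[-0.0087, 0.0012, -0.0056]
[-0.0083, 0.0012, -0.0061]
[-0.008, 0.0011, -0.0065]
[-0.0076, 0.0011, -0.007]
[-0.0073, 0.001, -0.0074]
[-0.0068, 0.001, -0.0078]
[-0.0064, 0.0009, -0.0081]
[-0.006, 0.0008, -0.0085]
[-0.0055, 0.0008, -0.0088]
[-0.005, 0.0007, -0.0091]
[-0.0045, 0.0006, -0.0093]
[-0.004, 0.0006, -0.0096]
[-0.0035, 0.0005, -0.0098]
[-0.003, 0.0004, -0.01]
[-0.0024, 0.0003, -0.0101]
[-0.0019, 0.0003, -0.0102]
```

send_rows:
  motion:
    - [[0, -0.0101, 0.0014, 0.0019, 0, 0, 0], [0, -0.0102, 0.0014, 0.0014, 0, 0, 0], [0, -0.0103, 0.0014, 0.0008, 0, 0, 0], [0, -0.0103, 0.0014, 0.0002, 0, 0, 0], [0, -0.0103, 0.0014, -0.0003, 0, 0, 0]]

```text
t: 42.12
eef_pos: [0.684, 0.1441, 0.3009]
tool_rot: [[0.99, 0.004, 0.139], [-0.139, 0.002, 0.99], [0.003, -1.0, 0.002]]
ft_force: [6.1, 4.9, -7.1]
gripper_width: 0.099
```

send_rows:
  motion:
    - [[0, -0.0103, 0.0014, -0.0009, 0, 0, 0], [0, -0.0102, 0.0014, -0.0014, 0, 0, 0], [0, -0.0101, 0.0014, -0.002, 0, 0, 0], [0, -0.01, 0.0014, -0.0025, 0, 0, 0], [0, -0.0098, 0.0014, -0.0031, 0, 0, 0]]

```text
t: 42.53
eef_pos: [0.6335, 0.1513, 0.2907]
tool_rot: [[0.99, 0.003, 0.139], [-0.139, 0.002, 0.99], [0.003, -1.0, 0.002]]
ft_force: [5.6, 2.6, -4.1]
gripper_width: 0.101
```

send_rows:
  motion:
    - [[0, -0.0097, 0.0013, -0.0036, 0, 0, 0], [0, -0.0094, 0.0013, -0.0041, 0, 0, 0], [0, -0.0092, 0.0013, -0.0047, 0, 0, 0], [0, -0.0089, 0.0012, -0.0052, 0, 0, 0], [0, -0.0087, 0.0012, -0.0056, 0, 0, 0]]

```text
t: 42.95
eef_pos: [0.5876, 0.1579, 0.2671]
tool_rot: [[0.99, 0.003, 0.138], [-0.138, 0.002, 0.99], [0.002, -1.0, 0.003]]
ft_force: [0.2, 4.7, 8.2]
gripper_width: 0.098
```

send_rows:
  motion:
    - [[0, -0.0083, 0.0012, -0.0061, 0, 0, 0], [0, -0.008, 0.0011, -0.0065, 0, 0, 0], [0, -0.0076, 0.0011, -0.007, 0, 0, 0], [0, -0.0073, 0.001, -0.0074, 0, 0, 0], [0, -0.0068, 0.001, -0.0078, 0, 0, 0]]

```text
t: 43.37
eef_pos: [0.5492, 0.1632, 0.232]
tool_rot: [[0.99, 0.002, 0.139], [-0.139, 0.002, 0.99], [0.001, -1.0, 0.003]]
ft_force: [3.2, 6.6, 2.0]
gripper_width: 0.101
```

send_rows:
  motion:
    - [[0, -0.0064, 0.0005, -0.0081, 0, 0, 0], [0, -0.006, 0.0005, -0.0085, 0, 0, 0], [0, -0.0055, 0.0005, -0.0088, 0, 0, 0], [0, -0.005, 0.0005, -0.0091, 0, 0, 0], [0, -0.0045, 0.0004, -0.0093, 0, 0, 0]]

```text
t: 43.78
eef_pos: [0.5214, 0.1671, 0.1879]
tool_rot: [[0.991, 0.0, 0.137], [-0.137, 0.004, 0.991], [-0.0, -1.0, 0.004]]
ft_force: [-2.0, 14.3, 3.4]
gripper_width: 0.099
```

send_rows:
  motion:
    - [[0, -0.004, 0.0004, -0.0096, 0, 0, 0], [0, -0.0035, 0.0003, -0.0098, 0, 0, 0], [0, -0.003, 0.0003, -0.01, 0, 0, 0], [0, -0.0024, 0.0003, -0.0101, 0, 0, 0]]

```text
t: 44.12
eef_pos: [0.508, 0.1689, 0.1481]
tool_rot: [[0.991, -0.001, 0.137], [-0.137, 0.004, 0.991], [-0.002, -1.0, 0.004]]
ft_force: [-7.5, 17.9, 3.8]
gripper_width: 0.1
```

send_rows:
  motion:
    - [[0, -0.0019, 0.0003, -0.008, 0, 0, 0], [0, 0, 0, 0, 0, 0, 0]]

```text
t: 44.28
eef_pos: [0.5062, 0.1692, 0.1394]
tool_rot: [[0.991, -0.001, 0.137], [-0.137, 0.003, 0.991], [-0.001, -1.0, 0.003]]
ft_force: [-3.4, 18.5, -1.8]
gripper_width: 0.098
```

send_rows:
  motion:
    - [[0, 0, -0.001, -0.003, 0, 0, 0], [0, 0, -0.001, 0, 0, 0, 0]]

```text
t: 44.45
eef_pos: [0.506, 0.1689, 0.1378]
tool_rot: [[0.991, -0.002, 0.136], [-0.136, 0.007, 0.991], [-0.003, -1.0, 0.006]]
ft_force: [-13.8, 31.6, 12.9]
gripper_width: 0.101
```

send_rows:
  motion:
    - [[0, 0, -0.001, -0.003, 0, 0, 0], [0, 0, 0, 0, 0, 0, 0]]

```text
t: 44.62
eef_pos: [0.5058, 0.1674, 0.1352]
tool_rot: [[0.991, -0.003, 0.136], [-0.136, 0.007, 0.991], [-0.004, -1.0, 0.006]]
ft_force: [-20.9, 23.8, 30.5]
gripper_width: 0.101
```

send_rows:
  motion:
    - [[60, 0, 0, 0, 0, 0, 0], [60, 0, 0, 0, 0, 0, 0], [60, 0, 0, 0, 0, 0, 0], [60, 0, 0, 0.03, 0, 0, 0], [60, 0, 0, 0.03, 0, 0, 0]]

```text
t: 45.03
eef_pos: [0.5063, 0.162, 0.194]
tool_rot: [[0.99, -0.002, 0.141], [-0.141, -0.002, 0.99], [-0.001, -1.0, -0.003]]
ft_force: [-0.0, 0.3, 0.9]
gripper_width: 0.6
```

send_rows:
  motion:
    - [[60, 0, -0.005, 0.035, 0, 0, 0], [60, 0.0075, -0.015, 0.035, 0, 0, 0], [60, 0, 0, 0, 0, 0, 0], [60, 0, 0, 0, 0, 0, 0]]

```text
t: 45.37
eef_pos: [0.5155, 0.1424, 0.2657]
tool_rot: [[0.99, 0.003, 0.141], [-0.141, 0.002, 0.99], [0.003, -1.0, 0.003]]
ft_force: [0.2, 0.6, -0.8]
gripper_width: 0.601
```

Run:
```python
from h import *
s=st(); im,c=grab('wrist'); cv2.imwrite('pics/w9.png',im); im2,_=grab('scene'); cv2.imwrite('pics/p9.png',np.hstack([im[:,60:460],cv2.resize(im2[100:290,200:400],(400,384))]))
```

```text
t 45.3667 p [0.5155 0.1424 0.2657] f [ 0.23  0.6  -0.77] w 0.601 m [-0.04 -0.01  0.01]
```

View pics/p9.png

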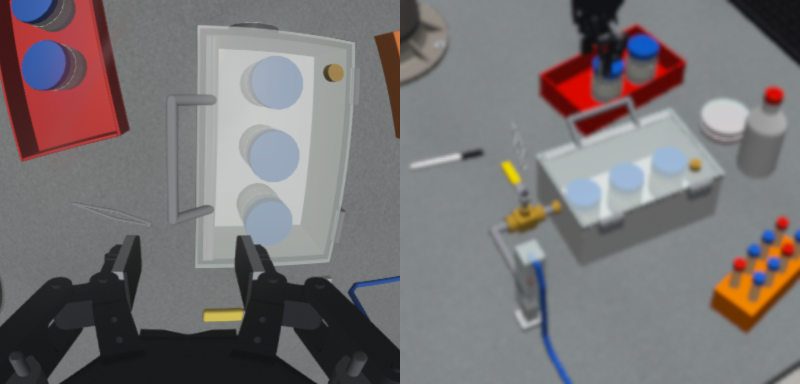

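The lid lies flush on the box, with the bar at wrist px (232,98)–(232,220). The lever is at (283,315).

Run:
```python
from h import *
c=bot.get_calibration('wrist')
for p in((231,98),(232,219),(231.5,159)): print('bar',onz(c,*p,.13,True), onz(c,*p,.141,True))
for p in((264,316),(302,314)): print('lever',onz(c,*p,.123,True))
for p in((257,26),(256,266)): print('lidedge',onz(c,*p,.102,True))
```

```text
bar [0.51075213 0.22240534 0.13      ] [0.5113754  0.22243867 0.141     ]
bar [0.49481204 0.11334249 0.13      ] [0.49612511 0.11809553 0.141     ]
bar [0.50326671 0.16985553 0.13      ] [0.50421391 0.17216296 0.141     ]
lever [ 0.51028189 -0.01790798  0.123     ]
lever [ 0.55459949 -0.02286525  0.123     ]
lidedge [0.54283531 0.28775236 0.102     ]
lidedge [0.50874289 0.04028283 0.102     ]
```

send_rows:
  motion:
    - [[60, 0.0016, -0.013, 0, 0, 0, -0.122], [60, 0.0016, -0.013, 0, 0, 0, -0.122], [60, 0.0016, -0.013, 0, 0, 0, -0.122], [60, 0.0016, -0.013, 0, 0, 0, -0.122], [60, 0.0016, -0.013, 0, 0, 0, -0.122]]
  newtons: 25

```text
t: 45.88
eef_pos: [0.5218, 0.0777, 0.2629]
tool_rot: [[0.728, -0.001, 0.686], [-0.686, -0.001, 0.728], [-0.0, -1.0, -0.002]]
ft_force: [-0.3, -0.0, -0.7]
gripper_width: 0.605
```

send_rows:
  motion:
    - [[60, 0.0016, -0.013, 0, 0, 0, -0.122], [60, 0.0016, -0.013, 0, 0, 0, -0.122], [60, 0.0016, -0.013, 0, 0, 0, -0.122], [60, 0.0016, -0.013, 0, 0, 0, -0.122], [60, 0.0016, -0.013, 0, 0, 0, -0.122]]

```text
t: 46.3
eef_pos: [0.5298, 0.0127, 0.2628]
tool_rot: [[0.204, -0.002, 0.979], [-0.979, -0.001, 0.204], [0.001, -1.0, -0.002]]
ft_force: [0.1, 0.6, 0.2]
gripper_width: 0.602
```

send_rows:
  motion:
    - [[60, 0.0016, -0.013, 0, 0, 0, -0.122], [60, 0.0016, -0.013, 0, 0, 0, -0.122], [60, 0.0016, -0.013, 0, 0, 0, -0.122], [60, 0, 0, 0, 0, 0, 0], [60, 0, 0, 0, 0, 0, 0]]

```text
t: 46.72
eef_pos: [0.5347, -0.0263, 0.2631]
tool_rot: [[-0.154, -0.002, 0.988], [-0.988, -0.001, -0.154], [0.001, -1.0, -0.001]]
ft_force: [-0.3, 0.6, 0.1]
gripper_width: 0.6
```

send_rows:
  motion:
    - [[60, 0.001, 0, -0.028, 0, 0, 0], [60, 0, 0, -0.028, 0, 0, 0], [60, 0, 0, -0.028, 0, 0, 0], [60, 0, 0, -0.028, 0, 0, 0], [60, 0, 0, -0.028, 0, 0, 0]]

```text
t: 47.13
eef_pos: [0.5356, -0.0248, 0.122]
tool_rot: [[-0.15, -0.001, 0.989], [-0.989, -0.0, -0.15], [0.0, -1.0, -0.001]]
ft_force: [0.5, -0.0, -0.1]
gripper_width: 0.602
```

send_rows:
  motion:
    - [[0, 0, 0, 0, 0, 0, 0], [0, 0, 0, 0, 0, 0, 0], [0, 0, 0, 0, 0, 0, 0], [0, 0, 0, 0, 0, 0, 0], [0, 0, 0, 0, 0, 0, 0]]

```text
t: 47.55
eef_pos: [0.5363, -0.0267, 0.1253]
tool_rot: [[-0.154, 0.001, 0.988], [-0.988, -0.001, -0.154], [0.001, -1.0, 0.001]]
ft_force: [0.6, -7.3, -10.4]
gripper_width: 0.178
```

Run:
```python
from h import *
s=st(); print(arc(np.array([.586,-.035]),s['eef_pos'],1.55,15))
```

```text
t 47.55 p [ 0.5363 -0.0267  0.1253] f [  0.61  -7.3  -10.35] w 0.178 m [-1.58  0.03  0.19]
[[-0.0006, -0.0052], [-0.0001, -0.0052], [0.0005, -0.0052], [0.001, -0.0051], [0.0015, -0.005], [0.002, -0.0048], [0.0025, -0.0046], [0.003, -0.0043], [0.0034, -0.0039], [0.0038, -0.0036], [0.0041, -0.0032], [0.0044, -0.0027], [0.0047, -0.0022], [0.0049, -0.0017], [0.0051, -0.0012]]
```

send_rows:
  motion:
    - [[0, -0.0006, -0.0052, 0, 0, 0, 0.104], [0, -0.0001, -0.0052, 0, 0, 0, 0.104], [0, 0.0005, -0.0052, 0, 0, 0, 0.104], [0, 0.001, -0.0051, 0, 0, 0, 0.104], [0, 0.0015, -0.005, 0, 0, 0, 0.104]]

```text
t: 47.97
eef_pos: [0.539, -0.0512, 0.1252]
tool_rot: [[0.363, 0.001, 0.932], [-0.932, 0.0, 0.363], [0.0, -1.0, 0.002]]
ft_force: [3.0, 3.2, -12.3]
gripper_width: 0.179
```

send_rows:
  motion:
    - [[0, 0.002, -0.0048, 0, 0, 0, 0.104], [0, 0.0025, -0.0046, 0, 0, 0, 0.104], [0, 0.003, -0.0043, 0, 0, 0, 0.104], [0, 0.0034, -0.0039, 0, 0, 0, 0.104], [0, 0.0038, -0.0036, 0, 0, 0, 0.104]]

```text
t: 48.38
eef_pos: [0.5538, -0.0713, 0.1252]
tool_rot: [[0.779, 0.001, 0.627], [-0.627, 0.002, 0.779], [-0.0, -1.0, 0.002]]
ft_force: [1.1, 11.0, -9.5]
gripper_width: 0.179
```

send_rows:
  motion:
    - [[0, 0.0041, -0.0032, 0, 0, 0, 0.104], [0, 0.0044, -0.0027, 0, 0, 0, 0.104], [0, 0.0047, -0.0022, 0, 0, 0, 0.104], [0, 0.0049, -0.0017, 0, 0, 0, 0.104], [0, 0.0051, -0.0012, 0, 0, 0, 0.104]]

```text
t: 48.8
eef_pos: [0.5765, -0.0812, 0.1251]
tool_rot: [[0.988, -0.001, 0.157], [-0.157, 0.003, 0.988], [-0.001, -1.0, 0.002]]
ft_force: [-5.9, 15.8, -2.5]
gripper_width: 0.18
```

send_rows:
  motion:
    - [[0, 0, 0, 0, 0, 0, 0], [0, 0, 0, 0, 0, 0, 0], [0, 0, 0, 0, 0, 0, 0]]

```text
t: 49.05
eef_pos: [0.5767, -0.0812, 0.1252]
tool_rot: [[0.987, 0.0, 0.161], [-0.161, 0.002, 0.987], [-0.0, -1.0, 0.002]]
ft_force: [-1.0, 13.4, -3.7]
gripper_width: 0.18
```

send_rows:
  motion:
    - [[0, 0.0025, 0, 0, 0, 0, 0.03], [0, 0, 0, 0, 0, 0, 0], [0, 0, 0, 0, 0, 0, 0]]

```text
t: 49.3
eef_pos: [0.5771, -0.0813, 0.1249]
tool_rot: [[0.991, -0.004, 0.133], [-0.133, 0.003, 0.991], [-0.004, -1.0, 0.003]]
ft_force: [-16.3, 15.7, 8.3]
gripper_width: 0.179
```

send_rows:
  motion:
    - [[60, 0, 0, 0, 0, 0, 0], [60, 0, 0, 0, 0, 0, 0], [60, 0, 0, 0, 0, 0, 0], [60, 0, 0, 0.03, 0, 0, 0], [60, 0, 0, 0.04, 0, 0, 0]]

```text
t: 49.72
eef_pos: [0.5776, -0.084, 0.1932]
tool_rot: [[0.991, -0.004, 0.135], [-0.135, -0.001, 0.991], [-0.004, -1.0, -0.002]]
ft_force: [0.9, -0.1, -0.5]
gripper_width: 0.601
```

send_rows:
  motion:
    - [[60, 0, 0, 0.04, 0, 0, 0], [60, -0.01, -0.03, 0.04, 0, 0, 0], [60, -0.01, -0.03, 0, 0, 0, 0], [60, -0.01, -0.03, 0, 0, 0, 0], [60, 0, 0, 0, 0, 0, 0]]

```text
t: 50.13
eef_pos: [0.5486, -0.1747, 0.2686]
tool_rot: [[0.99, 0.003, 0.142], [-0.142, -0.002, 0.99], [0.003, -1.0, -0.001]]
ft_force: [-1.4, -0.3, -0.5]
gripper_width: 0.6
```

send_rows:
  motion:
    - [[60, -0.01, -0.04, 0, 0, 0, 0], [60, -0.01, -0.04, 0, 0, 0, 0], [60, 0, -0.04, 0, 0, 0, 0], [60, 0, 0, 0, 0, 0, 0], [60, 0, 0, 0, 0, 0, 0]]

```text
t: 50.55
eef_pos: [0.5297, -0.2915, 0.2673]
tool_rot: [[0.99, 0.0, 0.14], [-0.14, -0.002, 0.99], [0.001, -1.0, -0.002]]
ft_force: [-0.3, 1.2, 0.6]
gripper_width: 0.599
```

Run:
```python
from h import *
s=st(); a,c=tins('top'); b,_=grab('scene')
A=cv2.resize(a[100:300,60:320],(520,400)); B=cv2.resize(b[90:280,200:390],(280,400)); cv2.imwrite('pics/f.png',np.hstack([A,B]))
h=cv2.cvtColor(a,cv2.COLOR_BGR2HSV); m=cv2.inRange(h,(22,150,120),(35,255,255)); ys,xs=np.where(m>0)
p=np.array([onz(c,u,v,.123)[:2] for u,v in zip(xs,ys) if u<320]); w,V=np.linalg.eigh(np.cov(p.T)); d=V[:,1]; print('lever',p.mean(0),d,'angle from -y',np.arctan(d[0]/d[1]))
```

```text
t 50.55 p [ 0.5297 -0.2915  0.2673] f [-0.26  1.22  0.65] w 0.599 m [ 0.01 -0.01 -0.06]
top
 ([299.0, 67.0], 190, [0.8833, -0.1313], [0.88, -0.1312], [0.198, 0.034])
 ([63.0, 68.0], 2422, [0.8784, 0.5369], [0.8792, 0.537], [0.165, 0.162])
 ([475.0, 73.0], 893, [0.8672, -0.6296], [0.868, -0.6287], [0.082, 0.167])
 ([141.0, 246.0], 383, [0.3772, 0.2868], [0.3779, 0.2867], [0.055, 0.056])
 ([109.0, 248.0], 394, [0.3721, 0.3709], [0.3724, 0.3703], [0.055, 0.061])
 ([390.0, 297.0], 132, [0.2495, -0.3571], [0.2429, -0.3575], [0.077, 0.013])
lever [ 0.57616614 -0.07071854] [0.15410076 0.98805514] angle from -y 0.15471728165325627
```

View pics/f.png

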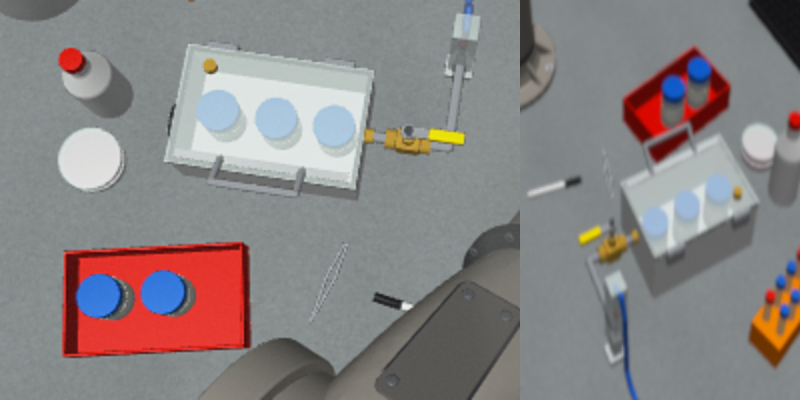

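The lid is shut and the lever is in line with the pipe (0.155 rad against the box yaw of about 0.14). All five canisters stand upright where I placed them. Handing in.

```bash
python3 -c "
from workcell import bot
print(bot.sign_off())"
```

```text
the job is handed in; nothing more can be done
None
```

The job is handed in at about 50 s of robot time; no verdict was reported.

**What I did:** I shut the valve and swung the lid up to about 1.61 rad. I weighed five canisters and put each one away. Then I closed the lid and turned the valve back on.

**Weights:** Three canisters read about 3.5–4.2 N, so they are full and stand in a row in the dry box. Two read about 1.1–1.3 N, so they are empty and stand in the crate.

**Last checks:**
- **Canisters:** the last pictures showed all five upright where I put them, and none left on the bench. I never saw one knocked aside.
- **Lid:** it looked flush with the box. The bar's measured length fits 130 mm above the bench, which is its shut height.
- **Valve:** the lever is within about 0.02 rad of the pipe line.
- **Bystanders:** those visible in the last picture had not visibly moved. I did not measure their positions again, and the slip box and amber bottle were out of that picture.
- **Robot:** the gripper was clear of everything.

**Rough spots:** the wrist force rose to about 42 N at most, while I pressed the lid shut and pulled the bar slightly sideways. The first empty canister met the crate floor with about 27 N. Both are well under the 120 N wrist limit.

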